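# Put the handlamp and its spare battery packs on charge

### The job

Put the lamp kit on charge: lift the handlamp off the charger's loading shelf by its handle and stand it upright in the middle of its charging plate, and load every battery pack standing on the bench into the charging tray, each flat in a lane of its own with its brass contact end pushed right up against the tray's contact bar. Then slide the loaded tray straight into the charger until it is fully home against the stop, and after that press the start button on top of the charger right down. Leave the hard hat, the mug and the carton where they are, and finish with everything let go and at rest.

Things in the scene. Friction and masses are not known exactly. Their poses are not given: they have to be found in the camera images.
- charger: Fixed steel charging cabinet (sizes in mm). Origin: middle of its mouth at bench height; +x into the bay (roughly world +y), z up. One level 10 mm base plate, 196 wide, is loading shelf (x -405 to 0) and bay floor (x 0 to 200). Shelf kerbs: inner faces y = +-84, tops z 22, x -405 to -45; then flared guides, tops z 50, narrow to y = +-72 at the mouth (x 0).
- bay_stop (a point): Middle of the bay's rear wall, the stop that the tray's +x end meets: at x = 200, z = 30 in the charger's frame. The bay is 140 wide (y -70 to 70), open from z 10 to z 97; above that is the charger's head, x 10 to 245, roof at z 167.
- start_top (a point): Middle of the top face of the start button, a round grey cap 34 mm wide in a dark housing on the charger's roof near its front; it is pressed straight down.
- start (a joint): Travel of the start button in m: 0 is up, 0.006 right down (takes about 5 N); it springs back when let go.
- tray: Loose aluminium charging tray, 0.32 kg, 216 (x) x 132 (y), origin: centre of its underside; starts askew on the loading shelf, +x end to the mouth. Floor 5 thick, walls 4 thick, 30 high (-x front wall 50). Four lanes across it (along y), centred at x = -78, -26, 26, 78, each 48 wide between ribs 4 wide and 8 high. Home: its centre at x = 92, y = 0 in the charger's frame.
- contact_bar (a point): Middle of the contact bar's face, at x = 0, y = -54, z = 15 in the tray's frame; the bar runs along the tray's whole -y side, top 23 above the tray's underside. From its face to the other side wall is 116, so a pack has 16 to spare. A pack touches it with its +x end when the pack points to the tray's -y with its centre at y = -4.
- tray_handle (a point): Middle of the tray's pull handle: a round bar 12 thick and 84 long along the tray's y, at x = -153, z = 34 in the tray's frame, with 39 clear between it and the front wall. It stays outside when the tray is home (61 before the mouth), far enough for a gripper pointing down to hold it all the way.
- pack1: One of up to 4 like battery packs, 0.15 kg: black body 100 long (x) x 42 wide (y) x 34 high; take it by the grey grip rib on top, 60 (x) x 18 (y), centred, from 34 to 58 above the underside. Brass contacts on the +x end face. Origin: centre of the underside. Starts upright on the bench, +x end roughly away from the robot. Absent ones read None. Sizes in mm here and throughout.
- pack2: One of up to 4 like battery packs, 0.15 kg: black body 100 long (x) x 42 wide (y) x 34 high; take it by the grey grip rib on top, 60 (x) x 18 (y), centred, from 34 to 58 above the underside. Brass contacts on the +x end face. Origin: centre of the underside. Starts upright on the bench, +x end roughly away from the robot. Absent ones read None. Sizes in mm here and throughout.
- pack3: One of up to 4 like battery packs, 0.15 kg: black body 100 long (x) x 42 wide (y) x 34 high; take it by the grey grip rib on top, 60 (x) x 18 (y), centred, from 34 to 58 above the underside. Brass contacts on the +x end face. Origin: centre of the underside. Starts upright on the bench, +x end roughly away from the robot. Absent ones read None. Sizes in mm here and throughout.
- pack4: One of up to 4 like battery packs, 0.15 kg: black body 100 long (x) x 42 wide (y) x 34 high; take it by the grey grip rib on top, 60 (x) x 18 (y), centred, from 34 to 58 above the underside. Brass contacts on the +x end face. Origin: centre of the underside. Starts upright on the bench, +x end roughly away from the robot. Absent ones read None. Sizes in mm here and throughout.
- lamp: Loose handlamp, 0.55 kg, heavy at the base: body 105 (x) x 95 (y), 85 high, lens ring on its -x side out to x = -64. Carrying handle on top along x: bar 104 long, 22 wide (y) x 22 high, axis 146 above the underside, 50 clear beneath, posts at x = +-43. Origin: centre of the underside. Starts standing on the loading shelf between tray and mouth, in the tray's way.
- plate: The lamp's charging plate, fixed to the bench: 160 (x) x 150 (y), 6 thick, dark with a black rubber top. Origin: centre of its underside.
- hardhat: Bystander, to be left alone: white hard hat, 244 across, 130 high. Origin: centre of the underside.
- mug: Bystander, to be left alone: mug, 80 across, 95 high. Origin: centre of the underside.
- carton: Bystander, to be left alone: small cardboard carton 100 x 100 x 42. Origin: centre of the underside.
There are look-alikes about, which are no part of the job. There is more than one size of the plate; the one meant has the size given above.

How it is judged:
On the way, in this order (a step that is already met when the one before it is completed fails the run):
1. the handlamp stands upright in the middle of its charging plate (horizontal distance between lamp and plate below 0.03 m and angle between lamp's own z axis and vertical below 0.06 rad and height (world z) of lamp below 0.012 m and linear speed of lamp below 0.02 m/s), for 0.2 s.
2. the tray is fully home in the charger with every pack in it, flat in a lane and up against the contact bar (x of tray in the frame of charger above 0.087 m and angle between the x axis of tray and the x axis of charger, either way round below 0.05 rad and y of tray in the frame of charger between -0.008 and 0.008 m and z of tray in the frame of charger below 0.014 m and y of pack1 in the frame of tray between -0.012 and 0 m and z of pack1 in the frame of tray between 0.002 and 0.009 m and x of pack1 in the frame of tray between -0.09 and 0.09 m and angle between the x axis of each of pack1, pack2, pack3, pack4 and the y axis of tray, either way round below 0.08 rad and x of contact_bar in the frame of pack1 above 0.03 m and y of pack2 in the frame of tray between -0.012 and 0 m and z of pack2 in the frame of tray between 0.002 and 0.009 m and x of pack2 in the frame of tray between -0.09 and 0.09 m and x of contact_bar in the frame of pack2 above 0.03 m and y of pack3 in the frame of tray between -0.012 and 0 m and z of pack3 in the frame of tray between 0.002 and 0.009 m and x of pack3 in the frame of tray between -0.09 and 0.09 m and x of contact_bar in the frame of pack3 above 0.03 m and y of pack4 in the frame of tray between -0.012 and 0 m and z of pack4 in the frame of tray between 0.002 and 0.009 m and x of pack4 in the frame of tray between -0.09 and 0.09 m and x of contact_bar in the frame of pack4 above 0.03 m), for 0.2 s.
3. the start button is pressed right down (value of joint start above 0.0045 m), for 0.05 s.
At the end, for the whole second after the job is handed in: lamp upright within 30 mm of the plate's middle; every pack flat in a tray lane, contact end within 4 mm of the contact bar; tray within 5 mm of fully home and square; start button pressed after that and let go; all at rest (all of step 1 and all of step 2 and linear speed of each of pack1, pack2, pack3, pack4, tray below 0.02 m/s and value of joint start below 0.002 m); the robot touches nothing.
It fails at once if the hard hat is moved by more than 30 mm (distance of hardhat from where it was at the start of the episode above 0.03 m).
It fails at once if the mug is moved by more than 30 mm (distance of mug from where it was at the start of the episode above 0.03 m).
It fails at once if the carton is moved by more than 30 mm (distance of carton from where it was at the start of the episode above 0.03 m).
It fails at once if the handlamp is tipped over (angle between lamp's own z axis and vertical above 0.9 rad).
Of pack1, pack2, pack3, pack4 only 2 to 4 are there at a start; the rules pass over those that are not, and their reading is None.
At some moment in a run one of lamp may be knocked a few centimetres aside while the robot is not near it.
It also fails if it takes over 210 s, if anything falls off the work surface, if the arm or the gripper's body presses on something with over 40 N, if the wrist force passes 120 N, or if a joint passes its speed limit or range.

### The arm

A 7-joint arm with a two-finger parallel gripper is mounted at the origin on the work surface. World frame = base frame: x ahead of the robot, y to its left, z up, the work surface at z = 0. Lengths are in m, angles in rad, forces in N, time in s.
With the tool pointing down it reaches from about 0.4 to 0.875 m from the base axis. Payload 19.3 kg.
Tool frame: the origin (TCP) lies between the finger pads; the fingertips stand 17 mm ahead of it and the grasp point (between the pads) lies 2 mm behind it; z points along the fingers, y is the line along which they close (so a half turn about z gives the same grasp; the last joint's range is limited). The gripper opens to 85 mm and grips with 20 to 120 N. Pads are 22 mm wide; open, the fingers measure 114 mm over their backs; the gripper's body (76 mm by 85 mm) begins 54 mm behind the grasp point. The pads swing forward as they close: fully open they stand 13 mm farther back than shut.
Start: joints at [-1.387, 0.521, -0.036, 1.599, 0.021, 1.021, -0.113], TCP at [0.157, 0.605, 0.248] pointing down, gripper open.
Joint ranges: [-2.91, 2.91], [-0.3, 2.13], [-1.5, 1.42], [0.17, 2.43], [-1.26, 4.41], [0.16, 1.93], [-2.52, 2.52]. Speed limits (rad/s): [1.89, 1.89, 2.39, 2.39, 3.01, 3.01, 3.01].

### API

Orientations are given as [roll, pitch, yaw] about the fixed x, y, z axes, in that order (R = Rz(yaw) Ry(pitch) Rx(roll)).
In Python, from workcell import bot gives the robot as it stands.
- The arm moves only by the shell command python3 -m inch 'ROWS' [FORCE]. ROWS is JSON, a list of rows, each a list of 7 numbers: the shift along the tool's x, y, z in units of 200 mm (1.0 is 200 mm), then the turn, a rotation vector about the tool's x, y, z in units of 90 degrees (1.0 is 90 degrees), then the opening, from 0 (shut) to 1 (fully open). In form: [[x, y, z, rx, ry, rz, grip], ...]. A call has 1 to 20 rows; each row is the pose to reach, as a shift and turn from the pose commanded when the call began, along the tool's axes at that moment; what a row does not reach only later rows make up. A row lasts 1/8 s, in which the tool goes at most 62.5 mm and 10.7 degrees, less where a joint would pass 70% of its speed; a pose out of reach is approached as far as the arm can. A call with a number of a shift or a turn outside -1 to 1 is refused whole. A call with a gripper value outside its range is refused whole. The fingers move at their own pace and stop on an object; FORCE is the grip in N (left out, the last holds). Time passes only in rows, so rows that repeat a pose let the fingers close. It gives the time, the measured TCP pose, the force, the opening and the grip force at its end, in the units of the state.
- bot.observe(): the state, without advancing time (a new reading comes with each control period).
- bot.grab_frame(name): name is "side" or "top" or "wrist"; returns a dict with "img" (480x640x3 uint8, red, green, blue), "z_map" (480x640 float32, m along the optical axis (not along the pixel's ray), 0 where there is no reading), "vfov" (degrees; the focal length in pixels is half the picture's height over the tangent of half this angle, whatever the lens; pixels are square), "cx", "cy" (the principal point, pixels), "distortion" ([k1, k2, p1, p2, k3] as OpenCV has them; the pictures are not rectified), "rvec" (rotation vector, rad) and "tvec" (3), from world to camera coordinates, as OpenCV has them. Camera axes: x right, y down, z forward; pixel columns grow to the right and rows downward; lengths in m; the calibration is good to about 2 mm. A picture is of the moment at which its call begins.
- bot.job_done(): hands the job in; it is judged then, once.
The state is a dict: "clock": time; "qpos": joint angles; "qd": joint speeds; "joint_efforts": joint torques, N m; "position": TCP position; "tool_rot": TCP orientation; "force": force on the tool from outside, world axes, zero at the start; "moment": the same for the moment, N m; "grip_width": finger opening in m; "finger_force": force on a finger pad.
Only numpy, scipy, OpenCV 4.12 (cv2) and the standard library are available. Lean on these libraries where they do the work, as an engineer would, in place of code of your own. Each camera call takes 0.05 s, during which the arm holds its last target. There are 200 camera calls.

## Working session

There is one attempt and no reset: what is moved stays moved. The work goes in short steps, Python scripts to look and compute and a shell command to move; the robot and the scene stay as the last step left them, time stands still between calls to the robot, and variables do not carry over. Pictures are saved under pics/ and viewed, at most 14 in all, crops included, and the job is handed in when it is done.

```bash
ls; mkdir -p pics; cat > h.py <<'E'
import numpy as np,cv2
from workcell import bot
from scipy.spatial.transform import Rotation as R
def grab(n,save=None):
    f=bot.grab_frame(n)
    if save: cv2.imwrite('pics/'+save,f['img'][:,:,::-1])
    np.savez('last_%s.npz'%n,**{k:np.array(v) for k,v in f.items()})
    return f
def load(n): return dict(np.load('last_%s.npz'%n))
def K(f):
    fl=240/np.tan(np.radians(float(f['vfov']))/2)
    return np.array([[fl,0,float(f['cx'])],[0,fl,float(f['cy'])],[0,0,1]])
def cloud(f):
    "world xyz per pixel (480,640,3), nan where none"
    u,v=np.meshgrid(np.arange(640.),np.arange(480.))
    n=cv2.undistortPoints(np.stack([u,v],-1).reshape(-1,1,2),K(f),np.array(f['distortion'],float)).reshape(-1,2)
    z=f['z_map'].reshape(-1).astype(float); z=np.where(z>0,z,np.nan)
    c=np.c_[n*z[:,None],z]
    M=cv2.Rodrigues(np.array(f['rvec'],float))[0]
    return ((c-np.array(f['tvec']).ravel())@M).reshape(480,640,3)
def ray(f,u,v,z):
    "world point at height z seen at pixel"
    n=cv2.undistortPoints(np.array([[[float(u),float(v)]]]),K(f),np.array(f['distortion'],float)).ravel()
    M=cv2.Rodrigues(np.array(f['rvec'],float))[0]
    d=M.T@np.array([n[0],n[1],1]); o=-M.T@np.array(f['tvec']).ravel()
    return o+d*(z-o[2])/d[2]
def move(p,yaw=None):
    "row numbers from current TCP to world p, tool down with given yaw of tool x"
    s=bot.observe(); Rt=R.from_euler('xyz',s['tool_rot'])
    d=Rt.inv().apply(np.array(p)-s['position'])/0.2
    out=[d.round(4)]
    if yaw is not None:
        rv=(Rt.inv()*R.from_euler('xyz',[np.pi,0,yaw])).as_rotvec()/(np.pi/2); out.append(rv.round(4))
    print('row',*out,'from',np.round(s['position'],4),np.round(s['tool_rot'],4))
E
python3 - <<'E'
from h import *
for n in('top','side','wrist'):
    f=grab(n,n+'0.png'); M=cv2.Rodrigues(np.array(f['rvec']))[0]
    print(n,f['vfov'],f['distortion'],-M.T@np.array(f['tvec']).ravel())
print(bot.observe())
E
```

```text
pics
top 52.7740113652657 [0.0071224 0.        0.        0.        0.       ] [0.32260602 0.00491971 1.45899639]
side 47.831772176068434 [0.0216429 0.        0.        0.        0.       ] [-0.14884801 -0.82917106  1.22268693]
wrist 64.19465164967205 [-0.07009975  0.          0.          0.          0.        ] [0.08171091 0.62241493 0.3732283 ]
{'clock': 0.15, 'qpos': array([-1.38722222,  0.52187639, -0.03632726,  1.59984349,  0.02117344,
        1.02113944, -0.11282142]), 'qd': array([ 1.81468224e-05, -3.03114345e-03,  1.06541392e-03, -6.03803350e-04,
        2.73910219e-03,  8.72791203e-04, -1.36825192e-03]), 'joint_efforts': array([ 1.91125553e-03, -9.27385139e+01,  1.98036768e+00, -3.70054364e+01,
        1.79253251e-02,  6.28090056e-03, -3.92296261e-05]), 'position': array([0.15687348, 0.60474708, 0.24787041]), 'tool_rot': array([-3.14071042e+00,  3.76865591e-05,  2.88777019e+00]), 'force': array([ 1.12215476, -0.66855558,  0.2663264 ]), 'moment': array([-0.05768625,  0.03745545,  0.00732542]), 'finger_force': 0.0, 'grip_width': 0.08524042823113971}
```

View pics/top0.png

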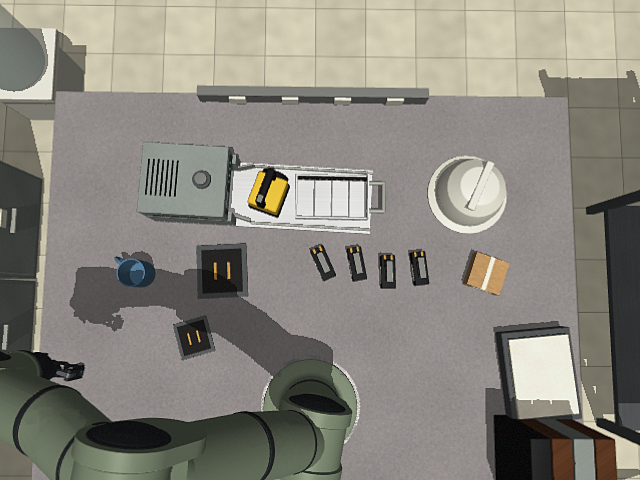

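View pics/side0.png

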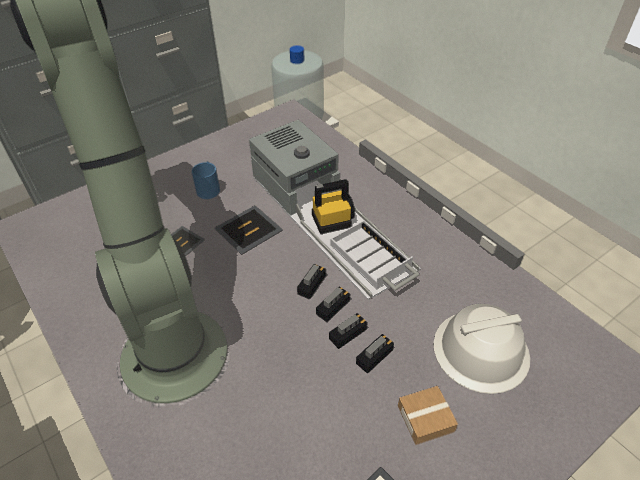

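The top view shows the charger at (187,181), the lamp at (268,192), the tray at (332,197) with its handle at (377,197), and packs at (321,262), (356,262), (387,270) and (419,267). The mug (135,270), hat (467,195) and carton (486,272) are bystanders. Two objects could be the plate: the large one at (222,270) and a small one at (194,337). By the 160x150 size I choose (222,270), and I'll measure it. The side view agrees, with the plate at (249,229), the lamp at (333,208) and the tray at (375,255).

```bash
python3 - <<'E'
from h import *
ft,fs=load('top'),load('side'); T,S=cloud(ft),cloud(fs)
def rect(P,m,name):
    q=P[m]; q=q[~np.isnan(q[:,0])]
    if len(q)<10: print(name,len(q));return
    (c,wh,a)=cv2.minAreaRect((q[:,:2]*1000).astype(np.float32)); print(name,'n',len(q),'c',np.round(c,1),'wh',np.round(wh,1),'ang',round(a,1),'z',np.round(np.percentile(q[:,2],[5,50,95])*1000,1))
def box(P,x0,x1,y0,y1,z0,z1): return (P[...,0]>x0)&(P[...,0]<x1)&(P[...,1]>y0)&(P[...,1]<y1)&(P[...,2]>z0)&(P[...,2]<z1)
def win(u0,u1,v0,v1):
    m=np.zeros((480,640),bool); m[v0:v1,u0:u1]=1; return m
for n,w in dict(bigplate=(190,252,238,304),smallplate=(165,222,312,362)).items(): rect(T,win(*w)&(T[...,2]>0.003)&(T[...,2]<.02),n)
for i,(u,v) in enumerate([(321,262),(356,262),(387,270),(419,267)]):
    w=win(u-17,u+17,v-25,v+25)
    rect(T,w&(T[...,2]>.015),'pack%d all'%i)
    rect(T,w&(T[...,2]>.05),'  rib top')
    q=T[v,u]; c=np.array(q)
    rect(S,box(S,c[0]-.07,c[0]+.07,c[1]-.035,c[1]+.035,.05,.07),'  rib side')
    img=ft['img'].astype(int); b=w&(img[...,0]>img[...,2]+60)&(T[...,2]>.01)
    print('  brass',np.round(T[b].mean(0),3), b.sum())
for P,n in((T,'T'),(S,'S')):
    rect(P,box(P,.4,1,.05,.45,.13,.165)&(P[...,1]<.27),n+' lamp handle')
    rect(P,box(P,.4,1,.05,.27,.06,.092),n+' lamp body')
    rect(P,box(P,.4,1,-.15,.25,.024,.058)&win(293,400,160,230) if n=='T' else box(P,.5,.75,-.11,.13,.03,.062),n+' tray walls')
rect(T,box(T,.5,1,.1,.7,.155,.172)&win(130,240,130,230),'roof')
rect(T,box(T,.5,1,.1,.7,.176,.25)&win(130,240,130,230),'button')
rect(T,win(150,380,160,240)&box(T,.4,1,-.3,.3,.007,.013),'base')
rect(T,win(369,392,170,225)&box(T,.4,1,-.3,.3,.025,.06),'trayhandle')
for p in [(237,165),(237,228),(368,172),(368,232),(201,180)]: print(p,np.round(T[p[1],p[0]],3))
big=lambda f,w,n:cv2.imwrite('pics/'+n,cv2.resize(f['img'][w[2]:w[3],w[0]:w[1],::-1],None,fx=4,fy=4,interpolation=cv2.INTER_CUBIC))
big(ft,(225,395,155,240),'crop1.png')
E
```

```text
bigplate n 2891 c [396.3 274.2] wh [196.8 184.5] ang 1.1 z [ 3.6  7.3 12.4]
smallplate n 1473 c [200.2 350.6] wh [143.3 168.8] ang 0.3 z [ 3.2  5.8 10.7]
pack0 all n 491 c [418.4 -29.7] wh [99.7 46.7] ang 24.3 z [29.6 35.9 60.9]
  rib top n 129 c [419.  -31.8] wh [58.6 18.4] ang 24.8 z [53.8 58.7 63.7]
  rib side n 125 c [420.2 -36.9] wh [65.4 20.3] ang 23.3 z [51.8 56.4 60.4]
  brass [ 0.458 -0.015  0.035] 21
pack1 all n 497 c [ 418.2 -132. ] wh [99.7 43. ] ang 11.5 z [28.9 36.7 61.4]
  rib top n 132 c [ 417.9 -131.6] wh [59.2 18.1] ang 11.0 z [52.4 58.2 63.8]
  rib side n 143 c [ 419.5 -136.6] wh [62.8 20.1] ang 13.6 z [51.6 56.7 61. ]
  brass [ 0.46  -0.125  0.036] 21
pack2 all n 507 c [ 395.4 -224.5] wh [98.  43.8] ang 1.1 z [27.9 35.7 60.8]
  rib top n 142 c [ 395.6 -224.1] wh [18.3 58.7] ang 89.6 z [52.3 58.  62.3]
  rib side n 163 c [ 396.4 -228.1] wh [61.4 22.6] ang 0.9 z [51.9 56.5 60.9]
  brass [ 0.438 -0.226  0.036] 21
pack3 all n 518 c [ 406.3 -318.8] wh [99.5 44.6] ang 7.3 z [24.3 36.  60.8]
  rib top n 136 c [ 405.7 -318.6] wh [59.1 18.9] ang 5.2 z [52.9 58.6 63.2]
  ri
[... 357 characters left out ...]
handle n 951 c [629.7 184. ] wh [170.9 198.1] ang 89.7 z [133.1 154.7 164.6]
S lamp body n 629 c [732.1 164.7] wh [197.8 408.6] ang 88.2 z [62.2 80.1 91.4]
S tray walls n 716 c [622.8  10.2] wh [238.  146.5] ang 89.2 z [31.  37.9 56.5]
roof n 5397 c [634.9 352.2] wh [237.3 196.7] ang 87.2 z [163.3 168.1 171.4]
button n 268 c [614.7 350.9] wh [162.2 175.5] ang 3.1 z [177.2 184.2 193.6]
base n 2650 c [614.4  47.3] wh [244.5 504.6] ang 0.5 z [ 7.6 10.6 12.8]
trayhandle n 243 c [ 632.3 -191.9] wh [ 49.4 128.2] ang 89.8 z [42.3 49.2 54.4]
(237, 165) [0.703 0.223 0.064]
(237, 228) [0.525 0.228 0.004]
(368, 172) [ 0.697 -0.168  0.024]
(368, 232) [ 0.516 -0.169  0.008]
(201, 180) [0.626 0.297 0.195]
```

View pics/crop1.png

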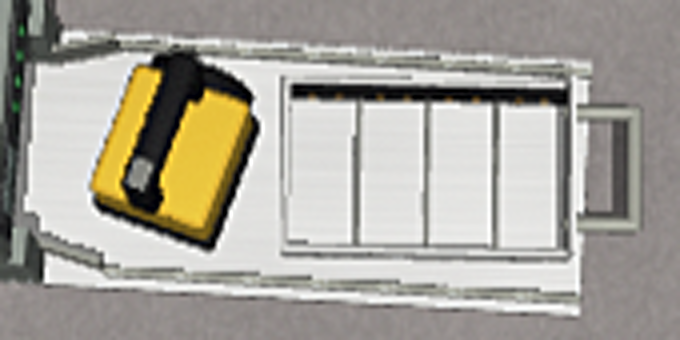

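The close crop shows the lamp, yellow body with a black handle, running from about (145,200) to (180,65) in the crop. The tray has four lanes, and the black bar is on its far side, which is the side the brass ends face. Next I'll refine the plates and the lamp.

```bash
python3 - <<'E'
from h import *
ft,fs=load('top'),load('side'); T,S=cloud(ft),cloud(fs)
def rect(q,name):
    q=q[~np.isnan(q[:,0])]
    (c,wh,a)=cv2.minAreaRect((q[:,:2]*1000).astype(np.float32)); print(name,'n',len(q),'c',np.round(c,1),'wh',np.round(wh,1),'ang',round(a,1),'z',np.round(np.median(q[:,2])*1000,1))
g=ft['img'].astype(int).max(2)
for n,(u0,u1,v0,v1) in dict(big=(192,252,238,302),small=(168,220,312,362)).items():
    hsv=cv2.cvtColor(ft['img'],cv2.COLOR_RGB2HSV).astype(int)
    m=np.zeros((480,640),np.uint8); m[v0:v1,u0:u1]=(g[v0:v1,u0:u1]<62)
    print(n,np.percentile(g[v0:v1,u0:u1],[5,25,50,75,95]))
    m=cv2.morphologyEx(m,cv2.MORPH_OPEN,np.ones((5,5)))
    nn,L,st,_=cv2.connectedComponentsWithStats(m); k=1+st[1:,4].argmax()
    ys,xs=np.where(L==k); q=np.array([ray(ft,u,v,.006) for u,v in zip(xs,ys)]); rect(q,n)
for P,n,(u0,u1,v0,v1) in ((T,'T',(248,290,165,215)),(S,'S',(308,358,175,232))):
    q=P[v0:v1,u0:u1].reshape(-1,3); q=q[(q[:,2]>.14)&(q[:,0]<.72)&(q[:,1]<.25)]; rect(q,n+' handle')
q=T[130:235,125:245].reshape(-1,3); z=q[:,2]
rect(q[(z>.155)&(z<.172)],'roof')
b=T[165:195,188:215].reshape(-1,3); print(np.round(np.percentile(b[:,2],[50,80,90,95,99]),3)); rect(b[b[:,2]>.19],'btn'); rect(b[(b[:,2]>.178)],'housing')
E
```

```text
big [ 21.  36.  58.  94. 151.]
big n 1920 c [388.1 277.3] wh [144.6 134.5] ang 3.0 z 6.0
small [ 28.  39.  85. 146. 153.]
small n 882 c [204.6 344.3] wh [98.2 92.4] ang 16.2 z 6.0
T handle n 332 c [618.8 130.8] wh [ 22.6 103.3] ang 69.7 z 167.0
S handle n 319 c [618.7 125.3] wh [ 28.7 103.6] ang 69.3 z 162.1
roof n 5397 c [634.9 352.2] wh [237.3 196.7] ang 87.2 z 168.1
[nan nan nan nan nan]
btn n 64 c [630.8 302.2] wh [27.6 28.4] ang 72.4 z 192.0
housing n 244 c [631.9 300.9] wh [49.4 47.4] ang 45.8 z 186.0
```

```bash
python3 - <<'E'
from h import *
move([.45,.25,.40],2.787); move([.66,.12,.38],2.787)
E
```

```text
row [-1.8641 -1.3495 -0.7594] [-0.0006  0.0001  0.0642] from [0.1569 0.6047 0.2479] [-3.1407  0.      2.8878]
row [-3.0437 -1.715  -0.659 ] [-0.0006  0.0001  0.0642] from [0.1569 0.6047 0.2479] [-3.1407  0.      2.8878]
```

```bash
python3 -m inch '[[-0.5,-0.3,-0.7,0,0,0.064,1],[-0.9,-0.6,-0.7,0,0,0.064,1],[-0.9,-0.6,-0.7,0,0,0.064,1],[-0.9,-0.6,-0.7,0,0,0.064,1]]'
python3 -m inch '[[-1,-0.6,0,0,0,0,1],[-1,-0.6,0,0,0,0,1],[-1,-0.6,0,0,0,0,1],[-1,-0.6,0,0,0,0,1]]'
python3 -c "
from h import *
move([.66,.12,.38],2.787)"
```

```text
clock: 0.65
position: [0.2953, 0.4496, 0.3839]
tool_rot: [-3.142, -0.0, 2.787]
force: [1.0, 0.3, 0.1]
grip_width: 0.0855
finger_force: 0.0
clock: 1.15
position: [0.4416, 0.2668, 0.3831]
tool_rot: [-3.142, 0.0, 2.786]
force: [0.5, 0.2, -0.4]
grip_width: 0.0851
finger_force: 0.0
row [-1.2794 -0.3075  0.0159] [-0.      0.0002 -0.001 ] from [0.4416 0.2668 0.3831] [-3.1415e+00  3.0000e-04  2.7855e+00]
```

```bash
python3 -m inch '[[-1,-0.27,0,0,0,0,1],[-1,-0.27,0,0,0,0,1],[-1,-0.27,0,0,0,0,1],[-1,-0.27,0,0,0,0,1],[-1,-0.27,0,0,0,0,1],[-1,-0.27,0,0,0,0,1]]'
python3 - <<'E'
from h import *
f=grab('wrist','w1.png');W=cloud(f);print(np.nanmin(W[...,2]),np.nanmax(W[...,2]))
E
```

```text
clock: 1.9
position: [0.6083, 0.1504, 0.383]
tool_rot: [3.141, -0.001, 2.789]
force: [0.3, 0.4, 0.3]
grip_width: 0.0856
finger_force: 0.0
-0.7610660457804097 0.46217811625003735
```

View pics/w1.png

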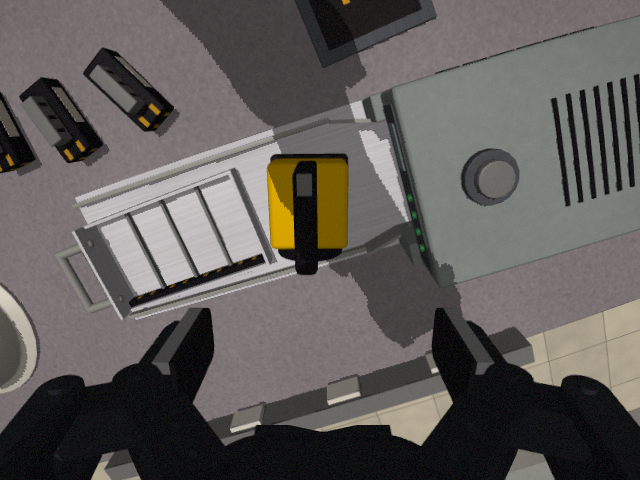

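The wrist view shows the lamp handle running (305,162) to (306,272), the button at (495,178), the tray's contact bar at (200,280) and the tray handle at (80,280). I'll measure the lamp handle, button, tray and charger front from it.

```bash
cat >> h.py <<'E'
def rect(q,name):
    q=q.reshape(-1,3); q=q[~np.isnan(q[:,0])]
    if len(q)<5: print(name,len(q)); return
    (c,wh,a)=cv2.minAreaRect((q[:,:2]*1000).astype(np.float32)); print(name,'n',len(q),'c',np.round(c,1),'wh',np.round(wh,1),'ang',round(a,1),'z',np.round(np.median(q[:,2])*1000,1)); return c,wh,a
E
python3 - <<'E'
from h import *
f=load('wrist'); W=cloud(f)
q=W[150:285,280:330].reshape(-1,3); rect(q[q[:,2]>.145],'handle')
q=q[q[:,2]>.145]; print(q.mean(0),np.percentile(q[:,2],[10,50,90]))
b=W[140:215,455:530].reshape(-1,3); rect(b[(b[:,2]>.187)],'btn'); print(np.percentile(b[:,2],[50,80,99]))
# tray wall: points z>.03 in window
q=W[165:325,75:275].reshape(-1,3); rect(q[(q[:,2]>.034)&(q[:,2]<.046)],'walls z40'); rect(q[(q[:,2]>.052)&(q[:,2]<.066)],'front')
for p in [(305,150),(200,150),(150,250),(120,220)]: print(p,W[p[1],p[0]])
move([.619,.128,.154],2.787)
E
```

```text
handle n 2493 c [617.5 127.8] wh [ 22. 102.] ang 70.3 z 166.1
[0.6145512  0.12922095 0.16573018] [0.16263421 0.16611206 0.16907141]
btn n 1089 c [631.2 297.5] wh [32.7 31.7] ang 12.0 z 188.7
[nan nan nan]
walls z40 n 2221 c [616.3 -81.3] wh [259.5 132.8] ang 89.3 z 39.6
front n 638 c [ 615.4 -166. ] wh [  7.5 131.8] ang 89.5 z 58.3
(305, 150) [0.56360057 0.14127468 0.00845194]
(200, 150) [ 0.5155078   0.01111588 -0.00157127]
(150, 250) [ 0.61407639 -0.10868989  0.01382526]
(120, 220) [ 0.56090785 -0.1265225   0.01597482]
row [-0.0896 -0.0878  1.1458] [ 0.0003 -0.0003  0.0012] from [0.6083 0.1505 0.3832] [ 3.1411e+00 -4.0000e-04  2.7889e+00]
```

```bash
python3 -m inch '[[-0.08,-0.088,0.3,0,0,0.006,1],[-0.08,-0.088,0.6,0,0,0.006,1],[-0.08,-0.088,0.85,0,0,0.006,1],[-0.08,-0.088,0.85,0,0,0.006,1],[-0.08,-0.088,0.85,0,0,0.006,1]]' 60
python3 -c "
from h import *
move([.6175,.128,.154],2.798)"
```

```text
clock: 2.58
position: [0.6187, 0.1279, 0.2154]
tool_rot: [3.14, 0.002, 2.779]
force: [1.3, 0.1, 0.7]
grip_width: 0.0853
finger_force: 0.0
row [ 0.0065 -0.0024  0.3069] [ 0.001   0.0012 -0.0124] from [0.6187 0.1279 0.2154] [3.1400e+00 1.9000e-03 2.7786e+00]
```

```bash
python3 -m inch '[[0.006,-0.002,0.2,0,0,-0.012,1],[0.006,-0.002,0.307,0,0,-0.012,1],[0.006,-0.002,0.307,0,0,-0.012,1],[0.006,-0.002,0.307,0,0,-0.012,0],[0.006,-0.002,0.307,0,0,-0.012,0],[0.006,-0.002,0.307,0,0,-0.012,0],[0.006,-0.002,0.307,0,0,-0.012,0],[0.006,-0.002,0.307,0,0,-0.012,0],[0.006,-0.002,0.307,0,0,-0.012,0]]' 60
```

```text
clock: 3.7
position: [0.6171, 0.1277, 0.1521]
tool_rot: [3.141, 0.001, 2.797]
force: [0.4, 2.9, 6.3]
grip_width: 0.0215
finger_force: 60.5
```

```bash
python3 -m inch '[[0,0,-0.1,0,0,0,0],[0,0,-0.3,0,0,0,0],[0,0,-0.5,0,0,0,0],[0,0,-0.7,0,0,0,0],[0,0,-0.7,0,0,0,0]]'
python3 - <<'E'
from h import *
f=grab('top','t2.png'); hsv=f['img'].astype(int)
p=cv2.resize(f['img'][230:310,180:265,::-1],None,fx=6,fy=6,interpolation=cv2.INTER_CUBIC); 
w=grab('wrist'); p2=cv2.resize(w['img'][:,:,::-1],None,fx=.6,fy=.6)
c=np.zeros((480,510+384,3),np.uint8); c[:,:510]=p; c[:288,510:]=p2; cv2.imwrite('pics/c2.png',cv2.resize(c,(800,430)))
move([.39,.277,.27],2.797); print(bot.observe()['force'],bot.observe()['grip_width'])
E
```

```text
clock: 4.32
position: [0.6175, 0.1271, 0.2938]
tool_rot: [3.14, 0.003, 2.796]
force: [-0.7, -0.7, -7.6]
grip_width: 0.0211
finger_force: 59.7
row [1.3175 0.3231 0.1037] [-0.0006 -0.0009 -0.0002] from [0.6162 0.1271 0.2905] [-3.1406e+00 -1.4000e-03  2.7967e+00]
[ 0.20267026 -0.22478747 -6.87038091] 0.020958938834984932
```

View pics/c2.png

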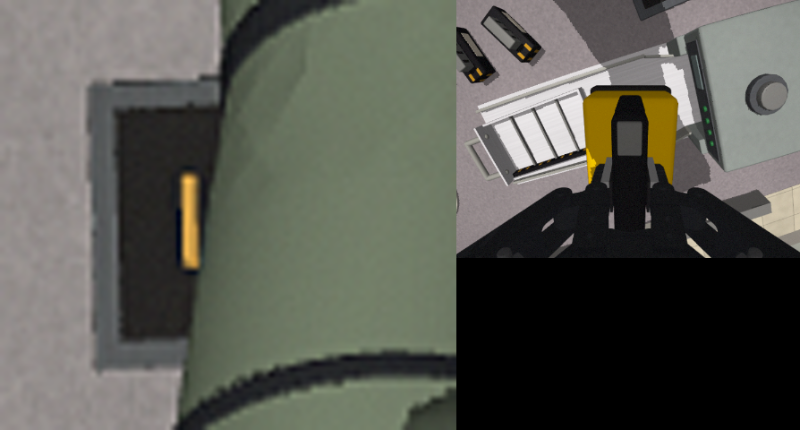

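The crop shows the real plate's left rim at about column 198, rows 245 to 298 of the full picture. The wrist half shows the lamp hanging in the gripper.

```bash
python3 - <<'E'
from h import *
from numpy import load as L
f=load('top'); print(ray(f,221.5,271,.006),ray(f,197.7,245,.006),ray(f,246.5,297,.006))
E
python3 -m inch '[[0.3,0.08,0.05,0,0,0,0],[0.5,0.12,0.1,0,0,0,0],[0.8,0.2,0.1,0,0,0,0],[0.8,0.2,0.1,0,0,0,0]]'
```

```text
[0.39414256 0.27051785 0.006     ] [0.47189962 0.34409277 0.006     ] [0.31715385 0.19404617 0.006     ]
clock: 4.92
position: [0.4745, 0.2192, 0.2693]
tool_rot: [-3.135, -0.006, 2.8]
force: [-6.2, -6.0, -6.2]
grip_width: 0.0214
finger_force: 76.2
```

```bash
python3 -c "
from h import *
move([.392,.273,.16],2.797)"
```

```text
row [0.4757 0.1189 0.5485] [-0.0042 -0.0037  0.0021] from [0.4745 0.2192 0.2693] [-3.135  -0.0059  2.8003]
```

```bash
python3 -m inch '[[0.2,0.05,0.1,0,0,0,0],[0.4,0.1,0.3,0,0,0,0],[0.45,0.11,0.45,0,0,0,0],[0.45,0.11,0.5,0,0,0,0],[0.45,0.11,0.5,0,0,0,0],[0.45,0.11,0.5,0,0,0,0]]'
python3 -c "
from h import *
move([.392,.273,.148],2.797)"
```

```text
clock: 5.68
position: [0.4034, 0.2698, 0.1723]
tool_rot: [3.141, 0.001, 2.795]
force: [0.6, -0.3, -5.2]
grip_width: 0.021
finger_force: 61.6
row [ 0.0592 -0.0045  0.1216] [ 0.0005  0.0005 -0.001 ] from [0.4034 0.2698 0.1723] [3.1408e+00 7.0000e-04 2.7954e+00]
```

```bash
python3 -m inch '[[0.06,-0.004,0.07,0,0,0,0],[0.06,-0.004,0.1,0,0,0,0],[0.06,-0.004,0.122,0,0,0,0],[0.06,-0.004,0.122,0,0,0,0],[0.06,-0.004,0.122,0,0,0,0]]'
python3 -m inch '[[0,0,0.003,0,0,0,0],[0,0,0.003,0,0,0,0.5],[0,0,0.003,0,0,0,1],[0,0,0.003,0,0,0,1],[0,0,0.003,0,0,0,1],[0,0,0.003,0,0,0,1]]'
```

```text
clock: 6.3
position: [0.3958, 0.2739, 0.1514]
tool_rot: [3.134, 0.007, 2.794]
force: [7.7, -12.5, 59.0]
grip_width: 0.0215
finger_force: 78.7
clock: 7.05
position: [0.3909, 0.2734, 0.1465]
tool_rot: [-3.141, -0.0, 2.797]
force: [-0.4, -0.1, -1.1]
grip_width: 0.0857
finger_force: 0.0
```

```bash
python3 -m inch '[[0,0,-0.3,0,0,0,1],[0,0,-0.6,0,0,0,1],[0,0,-0.9,0,0,0,1],[0,0,-0.9,0,0,0,1],[0,0,-0.9,0,0,0,1]]'
python3 - <<'E'
from h import *
f=grab('side','s3.png'); w=grab('wrist'); W=cloud(w); S=cloud(f)
q=W[(W[...,2]>.14)&(W[...,2]<.175)&(W[...,0]<.5)]; q=q[(q[:,1]>.15)&(q[:,1]<.38)]; rect(q,'handle')
# plate outline in wrist: points z<.012 dark
cv2.imwrite('pics/w3.png',w['img'][:,:,::-1])
move([.43,-.03,.32],2.797)
E
```

```text
clock: 7.68
position: [0.3906, 0.2733, 0.3262]
tool_rot: [-3.141, -0.0, 2.797]
force: [-0.6, 0.4, -1.1]
grip_width: 0.0852
finger_force: 0.0
handle n 3241 c [420.3 262.6] wh [ 21.6 102.8] ang 69.8 z 162.1
row [-0.6983 -1.3597  0.0294] [-0.0012 -0.0006 -0.0002] from [0.3905 0.2732 0.3255] [-3.1397e+00 -9.0000e-04  2.7967e+00]
```

View pics/w3.png

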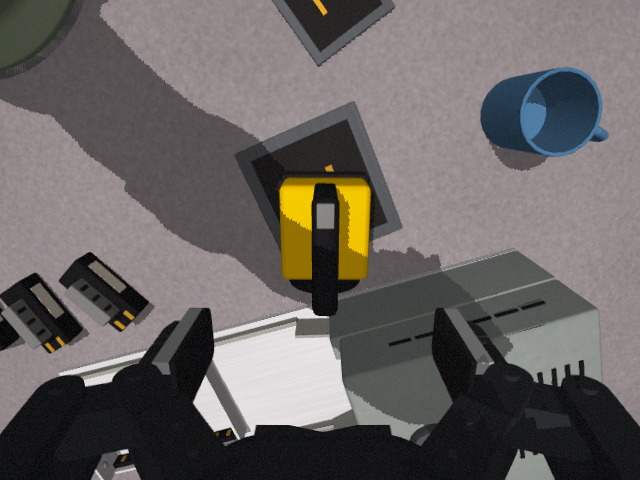

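Wrist view: the lamp stands upright, its handle spanning (325,190) to (325,312). It sits off towards the far edge of the plate, whose corners are at (235,155), (355,102) and (402,228). It seems to have been knocked about 30 mm, so I'll measure and put it back.

```bash
python3 - <<'E'
from h import *
f=load('wrist')
a,b,c=[ray(f,*p,.006) for p in ((235,155),(355,102),(402,228))]; print(a,b,c,(a+c)/2, np.linalg.norm(a-b),np.linalg.norm(b-c))
w=grab('wrist'); W=cloud(w)
q=W[(W[...,2]>.14)&(W[...,2]<.175)&(W[...,0]<.5)]; q=q[(q[:,1]>.15)&(q[:,1]<.38)]; r=rect(q,'handle')
move([r[0][0]/1000,r[0][1]/1000,.147],2.793)
E
```

```text
[0.3202402  0.18927634 0.006     ] [0.31212712 0.33721977 0.006     ] [0.46887241 0.34509729 0.006     ] [0.39455631 0.26718682 0.006     ] 0.14816571795589367 0.15694311321471832
handle n 3254 c [420.2 262.5] wh [ 21.8 102.6] ang 69.9 z 162.1
row [-0.158   0.002   0.8923] [-0.0013 -0.0005  0.0023] from [0.3906 0.2731 0.3255] [-3.1396e+00 -9.0000e-04  2.7967e+00]
```

```bash
python3 -m inch '[[-0.158,0.002,0.2,0,0,0.002,1],[-0.158,0.002,0.5,0,0,0.002,1],[-0.158,0.002,0.75,0,0,0.002,1],[-0.158,0.002,0.895,0,0,0.002,1],[-0.158,0.002,0.895,0,0,0.002,1],[-0.158,0.002,0.895,0,0,0.002,0],[-0.158,0.002,0.895,0,0,0.002,0],[-0.158,0.002,0.895,0,0,0.002,0],[-0.158,0.002,0.895,0,0,0.002,0],[-0.158,0.002,0.895,0,0,0.002,0],[-0.158,0.002,0.895,0,0,0.002,0]]' 110
python3 -m inch '[[0,0,-0.03,0,0,0,0],[0,0,-0.06,0,0,0,0],[0,0,-0.06,0,0,0,0]]'
python3 -c "
from h import *
move([.3946,.267,.147],2.793)"
```

```text
clock: 9.2
position: [0.4212, 0.2638, 0.1484]
tool_rot: [3.14, 0.001, 2.794]
force: [-1.0, 2.3, 8.5]
grip_width: 0.0205
finger_force: 108.6
clock: 9.57
position: [0.4209, 0.2632, 0.1601]
tool_rot: [3.141, 0.0, 2.793]
force: [1.2, -0.4, -5.4]
grip_width: 0.0203
finger_force: 108.1
row [ 0.1302 -0.0271  0.0654] [0.0004 0.0002 0.0003] from [0.4209 0.2632 0.1601] [3.1410e+00 4.0000e-04 2.7935e+00]
```

```bash
python3 -m inch '[[0.05,-0.01,0,0,0,0,0],[0.09,-0.02,0,0,0,0,0],[0.12,-0.026,0,0,0,0,0],[0.13,-0.027,0,0,0,0,0],[0.13,-0.027,0,0,0,0,0],[0.13,-0.027,0,0,0,0,0],[0.13,-0.027,0.03,0,0,0,0],[0.13,-0.027,0.045,0,0,0,0],[0.13,-0.027,0.055,0,0,0,0],[0.13,-0.027,0.055,0,0,0,0],[0.13,-0.027,0.055,0,0,0,0]]'
python3 -m inch '[[0,0,0,0,0,0,0.3],[0,0,0,0,0,0,0.6],[0,0,0,0,0,0,1],[0,0,0,0,0,0,1],[0,0,0,0,0,0,1]]'
python3 -m inch '[[0,0,-0.2,0,0,0,1],[0,0,-0.5,0,0,0,1],[0,0,-0.9,0,0,0,1],[0,0,-0.9,0,0,0,1],[0,0,-0.9,0,0,0,1]]'
python3 - <<'E'
from h import *
w=grab('wrist'); W=cloud(w)
q=W[(W[...,2]>.14)&(W[...,2]<.175)&(W[...,0]<.5)]; q=q[(q[:,1]>.15)&(q[:,1]<.38)]; rect(q,'handle')
move([.43,-.03,.32],2.797)
E
```

```text
clock: 10.95
position: [0.3945, 0.2669, 0.1486]
tool_rot: [-3.142, 0.0, 2.793]
force: [-0.3, 0.7, -5.7]
grip_width: 0.0206
finger_force: 108.1
clock: 11.58
position: [0.3945, 0.2669, 0.1486]
tool_rot: [3.142, 0.0, 2.793]
force: [0.4, -0.5, 1.2]
grip_width: 0.0853
finger_force: 0.0
clock: 12.2
position: [0.3948, 0.2672, 0.3297]
tool_rot: [3.139, 0.001, 2.794]
force: [-0.6, -0.0, -1.5]
grip_width: 0.0853
finger_force: 0.0
handle n 3410 c [393.8 265.5] wh [ 22.1 101.9] ang 70.0 z 162.2
row [-0.6736 -1.3349  0.0419] [ 0.0003  0.     -0.0021] from [0.3944 0.2669 0.3285] [3.1412e+00 1.0000e-04 2.7936e+00]
```

```bash
python3 -m inch '[[-0.2,-0.3,-0.1,0,0,-0.05,1],[-0.4,-0.6,-0.3,0,0,-0.1,1],[-0.65,-0.95,-0.4,0,0,-0.19,1],[-0.65,-0.95,-0.4,0,0,-0.19,1],[-0.65,-0.95,-0.4,0,0,-0.19,1],[-0.65,-0.95,-0.4,0,0,-0.19,1]]'
python3 -c "
from h import *
move([.615,-.01,.42],3.093)"
```

```text
clock: 13.0
position: [0.4516, 0.0444, 0.4075]
tool_rot: [-3.141, -0.002, 3.092]
force: [0.4, 0.2, -0.7]
grip_width: 0.0857
finger_force: 0.0
row [-0.8295 -0.231  -0.064 ] [-0.0004 -0.0011 -0.0007] from [0.4516 0.0444 0.4075] [-3.1409e+00 -1.8000e-03  3.0919e+00]
```

```bash
python3 -m inch '[[-0.83,-0.23,-0.06,0,0,0,1],[-0.83,-0.23,-0.06,0,0,0,1],[-0.83,-0.23,-0.06,0,0,0,1],[-0.83,-0.23,-0.06,0,0,0,1],[-0.83,-0.23,-0.06,0,0,0,1]]'
python3 - <<'E'
from h import *
w=grab('wrist','w4.png'); W=cloud(w)
E
```

```text
clock: 13.62
position: [0.6149, -0.009, 0.4194]
tool_rot: [-3.141, -0.002, 3.093]
force: [-0.8, -0.1, 0.2]
grip_width: 0.0854
finger_force: 0.0
```

View pics/w4.png

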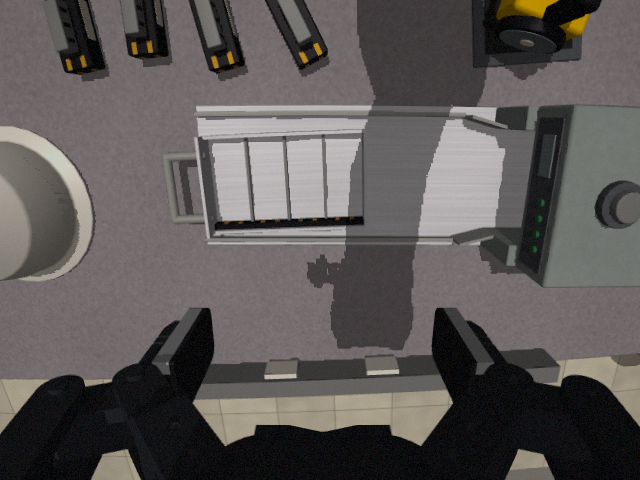

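The wrist view shows the tray slightly turned. Its contact bar runs (216,222) to (363,219), its handle bar is at column 170, rows 155 to 222, and the shelf kerbs are at rows 110 and 240. Next I fit the tray and charger poses.

```bash
python3 - <<'E'
from h import *
w=load('wrist'); W=cloud(w)
def line(q,n):
    q=q[~np.isnan(q[:,0])]; c=np.median(q[:,:2],0); u,s,v=np.linalg.svd(q[:,:2]-q[:,:2].mean(0)); a=np.degrees(np.arctan2(v[0,1],v[0,0])); print(n,len(q),'mean',q.mean(0).round(4),'ang',round(a%180,2),'ext',np.ptp((q[:,:2]-q[:,:2].mean(0))@v[0]).round(4))
q=W[125:250,185:222].reshape(-1,3); rect(q[(q[:,2]>.053)],'front'); line(q[q[:,2]>.053],'front')
q=W[145:230,160:183].reshape(-1,3); q=q[(q[:,2]>.034)&(q[:,2]<.06)]; rect(q,'handlebar'); line(q,'handlebar')
q=W[120:250,185:375].reshape(-1,3); q=q[(q[:,2]>.035)&(q[:,2]<.07)]; rect(q,'tray')
q=W[135:150,215:365].reshape(-1,3); 
def edge(P,n):
    P=np.array(P); print(n,P.round(4).tolist(), np.degrees(np.arctan2(*(P[-1]-P[0])[[1,0]])).round(2))
g=w['img'].astype(int).max(2)
# bar face: dark->bright transition scanning upward from row 228
for name,cols,rows,z in (('bar',range(226,356,10),(226,205),.033),):
    P=[]
    for c in cols:
        col=g[rows[1]:rows[0],c]; k=np.where(col<110)[0]
        if len(k): P.append(ray(w,c,rows[1]+k[0]-.5,z))
    P=np.array(P); line(P,name)
# kerb tops
for nm,(v0,v1) in dict(near=(103,121),far=(235,248)).items():
    q=W[v0:v1,200:440].reshape(-1,3); q=q[(q[:,2]>.018)&(q[:,2]<.027)]; line(q,nm); print(np.percentile(q[:,0],[2,98]))
q=W[100:300,545:600].reshape(-1,3); q=q[q[:,2]>.155]; line(q,'roof'); rect(q,'roof')
r=W[100:290,510:640].reshape(-1,3); b=r[r[:,2]>.188]; rect(b,'btn'); print(b.mean(0))
T=cloud(load('top'))
E
```

```text
front n 477 c [ 614.8 -166.3] wh [  6.  130.6] ang 89.4 z 59.1
front 477 mean [ 0.613  -0.1656  0.0585] ang 179.65 ext 0.1306
handlebar n 793 c [ 613.3 -209.6] wh [28.1 96.1] ang 81.4 z 48.8
handlebar 793 mean [ 0.6093 -0.2093  0.0484] ang 175.73 ext 0.0951
tray n 2561 c [616. -76.] wh [246.6 132.4] ang 89.2 z 40.5
bar 13 mean [ 0.6648 -0.0637  0.033 ] ang 90.74 ext 0.1663
near 1110 mean [ 0.5294 -0.0051  0.0217] ang 87.09 ext 0.316
[0.52027888 0.53828289]
far 1146 mean [ 0.7019 -0.0162  0.0211] ang 87.16 ext 0.3387
[0.69239265 0.71163237]
roof 8474 mean [0.6334 0.2535 0.166 ] ang 4.4 ext 0.2005
roof n 8474 c [632.4 248.8] wh [203.2  64.8] ang 9.0 z 166.7
btn n 514 c [632. 294.] wh [31.1 26.3] ang 10.2 z 189.0
[0.63150904 0.29505555 0.18900684]
```

```bash
python3 -m inch '[[0,0.3,0.2,0,0,-0.02,0.42],[0,0.6,0.5,0,0,-0.04,0.42],[0,1,0.9,0,0,-0.04,0.42],[0,1,0.9,0,0,-0.04,0.42],[0,1,0.9,0,0,-0.04,0.42],[0,1,0.9,0,0,-0.04,0.42]]' 40
python3 -c "
from h import *
move([.615,-.213,.042],3.153)"
```

```text
clock: 14.42
position: [0.6244, 0.1906, 0.2405]
tool_rot: [-3.141, -0.001, -3.126]
force: [1.3, 0.0, 0.4]
grip_width: 0.0358
finger_force: 0.0
row [ 0.0769 -2.0167  0.9927] [-0.0001 -0.0006  0.0025] from [0.6244 0.1906 0.2405] [-3.1414e+00 -9.0000e-04 -3.1263e+00]
```

```bash
python3 -m inch '[[0,-0.3,0,0,0,0.002,0.42],[0,-0.6,0,0,0,0.002,0.42],[0,-0.9,0,0,0,0.002,0.42],[0,-1,0,0,0,0.002,0.42],[0,-1,0,0,0,0.002,0.42]]'
python3 -m inch '[[0.077,-0.3,0,0,0,0,0.42],[0.077,-0.6,0,0,0,0,0.42],[0.077,-0.9,0.2,0,0,0,0.42],[0.077,-1,0.5,0,0,0,0.42],[0.077,-1,0.5,0,0,0,0.42],[0.077,-1,0.5,0,0,0,0.42]]'
python3 -c "
from h import *
move([.615,-.213,.042],3.153)"
```

```text
clock: 15.05
position: [0.628, -0.013, 0.2423]
tool_rot: [-3.141, 0.002, -3.135]
force: [-0.7, 1.1, -0.6]
grip_width: 0.0354
finger_force: 0.0
clock: 15.8
position: [0.6154, -0.2093, 0.1416]
tool_rot: [3.141, 0.001, -3.13]
force: [0.3, 0.2, 0.4]
grip_width: 0.0362
finger_force: 0.0
row [ 0.0026 -0.0186  0.4979] [ 0.0003  0.0005 -0.0001] from [ 0.6154 -0.2093  0.1416] [ 3.1412e+00  8.0000e-04 -3.1303e+00]
```

```bash
python3 -m inch '[[0,-0.018,0.2,0,0,0,0.42],[0,-0.018,0.4,0,0,0,0.42],[0,-0.018,0.498,0,0,0,0.42],[0,-0.018,0.498,0,0,0,0.42],[0,-0.018,0.498,0,0,0,0.42]]'
python3 -m inch '[[0,0,0,0,0,0,0],[0,0,0,0,0,0,0],[0,0,0,0,0,0,0],[0,0,0,0,0,0,0],[0,0,0,0,0,0,0]]' 40
```

```text
clock: 16.42
position: [0.6157, -0.2142, 0.043]
tool_rot: [-3.141, 0.002, -3.131]
force: [0.6, -0.5, 1.0]
grip_width: 0.036
finger_force: 0.0
clock: 17.05
position: [0.6154, -0.2143, 0.0421]
tool_rot: [-3.141, 0.002, -3.132]
force: [-0.2, 0.3, 7.2]
grip_width: 0.0108
finger_force: 38.9
```

```bash
python3 -c "
from h import *
move([.606,-.205,.0421],3.0915)"
```

```text
row [ 0.0464  0.0471 -0.0002] [-0.0001  0.0012  0.0382] from [ 0.6154 -0.2143  0.0421] [-3.1413e+00  1.8000e-03 -3.1317e+00]
```

```bash
python3 -m inch '[[0.01,0.01,0,0,0,0.01,0],[0.02,0.02,0,0,0,0.02,0],[0.035,0.035,0,0,0,0.03,0],[0.047,0.047,0,0,0,0.039,0],[0.047,0.047,0,0,0,0.039,0],[0.047,0.047,0,0,0,0.039,0]]'
python3 -m inch '[[0,0,0,0,0,0,0.4],[0,0,0,0,0,0,0.4],[0,0,0,0,0,0,0.4],[0,0,-0.4,0,0,0,0.4],[0,0,-0.8,0,0,0,0.4],[0,0,-1,0,0,0,0.4],[0,0,-1,0,0,0,0.4]]'
python3 -c "
from h import *
move([.6,0,.4],3.0915)"
```

```text
clock: 17.8
position: [0.6059, -0.206, 0.0423]
tool_rot: [-3.14, 0.002, 3.09]
force: [-0.6, -2.8, 9.5]
grip_width: 0.0109
finger_force: 39.4
clock: 18.68
position: [0.6063, -0.2055, 0.2452]
tool_rot: [-3.141, 0.006, 3.09]
force: [0.2, 1.0, -0.8]
grip_width: 0.034
finger_force: 0.0
row [ 0.0799  1.0238 -0.7753] [-0.0006  0.0036 -0.0008] from [ 0.6063 -0.2055  0.2452] [-3.1407  0.0057  3.0902]
```

```bash
python3 -m inch '[[0,0.25,-0.3,0,0,0,0.4],[0.05,0.5,-0.6,0,0,0,0.4],[0.05,0.7,-0.78,0,0,0,0.4],[0.05,0.7,-0.78,0,0,0,0.4],[0.05,0.7,-0.78,0,0,0,0.4]]'
cat > tray.py <<'E'
from h import *
w=grab('wrist','wtray%d.png'%int(bot.observe()['clock'])); W=cloud(w)
C0=np.array([.628,.2247]); th=np.radians(87.13); ex=np.array([np.cos(th),np.sin(th)]); ey=np.array([-ex[1],ex[0]])
def ch(q): d=q[...,:2]-C0; return np.stack([d@ex,d@ey,q[...,2]],-1)
Q=ch(W); 
import sys
def fit(m,name,ax):
    q=Q[m]; o=1-ax; k=np.polyfit(q[:,o],q[:,ax],1)
    for _ in range(4):
        r=q[:,ax]-np.polyval(k,q[:,o]); q=q[np.abs(r)<2*r.std()+1e-4]; k=np.polyfit(q[:,o],q[:,ax],1)
    print(name,len(q),'mid',((q.min(0)+q.max(0))/2*1000).round(1),'ext',(np.ptp(q,0)*1000).round(1),'slope deg',np.degrees(np.arctan(k[0])).round(2)); return q
f=(Q[...,2]>.053)&(Q[...,2]<.068)&(abs(Q[...,1])<.1)&(Q[...,0]<-.1)&(Q[...,0]>-.45); fit(f,'front wall (ctr should be tray-106)',0)
xf=np.median(Q[f][:,0])
for s in(1,-1):
    m=(Q[...,2]>.034)&(Q[...,2]<.047)&(Q[...,1]*s>.05)&(abs(Q[...,1])<.079)&(Q[...,0]>xf+.01)&(Q[...,0]<xf+.21); fit(m,'side %+d wall y=%d'%(s,64*s),1)
E
python3 tray.py
```

```text
clock: 19.3
position: [0.6025, -0.0638, 0.3968]
tool_rot: [3.141, 0.0, 3.092]
force: [-0.5, -0.2, -0.9]
grip_width: 0.0343
finger_force: 0.0
front wall (ctr should be tray-106) 449 mid [-3.855e+02  3.000e-01  5.760e+01] ext [  7.1 131.3   9. ] slope deg 1.07
side +1 wall y=64 577 mid [-275.6   62.5   38.6] ext [199.5   7.1   7.7] slope deg -0.96
side -1 wall y=-64 628 mid [-275.5  -64.8   38.1] ext [199.2   7.8   8. ] slope deg -1.0
```

```bash
python3 -c "
from h import *
move([.42,-.17,.42],3.0735)"
python3 -m inch '[[0.25,-0.2,0,0,0,0.01,0.7],[0.5,-0.4,0,0,0,0.01,0.7],[0.8,-0.5,-0.1,0,0,0.01,0.7],[0.9,-0.55,-0.1,0,0,0.01,0.7],[0.9,-0.55,-0.1,0,0,0.01,0.7],[0.9,-0.55,-0.1,0,0,0.01,0.7]]' 50
cat > packs.py <<'E'
from h import *
w=grab('wrist','wp%d.png'%int(bot.observe()['clock'])); W=cloud(w)
m=((W[...,2]>.049)&(W[...,2]<.068)&(W[...,0]<.5)&(W[...,0]>.3)&(W[...,1]<.1)&(W[...,1]>-.4)).astype(np.uint8)
n,L,st,_=cv2.connectedComponentsWithStats(m)
for k in range(1,n):
    if st[k,4]>200:
        r=rect(W[L==k],'rib'); (c,(a,b),ang)=r; 
        yaw=ang if a>b else ang-90   # long-side direction
        print('   pack yaw',round(yaw,1),'tool yaw',round(np.radians(yaw)+np.pi,4)); move([c[0]/1000,c[1]/1000,.058],np.radians(yaw)+np.pi)
E
python3 packs.py
```

```text
row [ 0.8826 -0.5708 -0.1192] [-0.0003 -0.0007  0.0107] from [ 0.6021 -0.065   0.3959] [-3.1411e+00 -1.1000e-03  3.0904e+00]
clock: 20.1
position: [0.417, -0.1655, 0.4161]
tool_rot: [-3.141, -0.001, 3.074]
force: [0.1, 0.7, 0.7]
grip_width: 0.06
finger_force: 0.0
rib n 706 c [ 393.8 -228.6] wh [59.3 18.9] ang 0.7 z 57.6
   pack yaw 0.7 tool yaw 3.1535
row [ 0.0928 -0.3229  1.791 ] [-0.0002 -0.001  -0.0504] from [ 0.4172 -0.1653  0.4161] [-3.1412e+00 -1.6000e-03  3.0744e+00]
rib n 719 c [418.6 -36. ] wh [60.4 19. ] ang 24.2 z 57.7
   pack yaw 24.2 tool yaw 3.5642
row [0.0339 0.6459 1.7905] [-0.     -0.001  -0.3118] from [ 0.4172 -0.1653  0.4161] [-3.1412e+00 -1.6000e-03  3.0744e+00]
rib n 741 c [ 405.  -322.8] wh [61.1 19.7] ang 7.3 z 57.4
   pack yaw 7.3 tool yaw 3.2683
row [ 0.0054 -0.7892  1.7911] [-0.0002 -0.001  -0.1234] from [ 0.4172 -0.1653  0.4161] [-3.1412e+00 -1.6000e-03  3.0744e+00]
rib n 667 c [ 416.9 -135.7] wh [59.1 18.7] ang 11.3 z 57.5
   pack yaw 11.3 tool yaw 3.3396
row [0.0086 0.1482 1.7907] [-1.000e-04 -1.000e-03 -1.688e-01] from [ 0.4172 -0.1653  0.4161] [-3.1412e+00 -1.6000e-03  3.0744e+00]
```

```bash
python3 -m inch '[[0.034,0.25,0.25,0,0,-0.1,0.7],[0.034,0.5,0.5,0,0,-0.2,0.7],[0.034,0.646,0.8,0,0,-0.312,0.7],[0.034,0.646,0.95,0,0,-0.312,0.7],[0.034,0.646,0.95,0,0,-0.312,0.7],[0.034,0.646,0.95,0,0,-0.312,0.7]]'
python3 -c "
from h import *
move([.4186,-.036,.058],3.5642)"
```

```text
clock: 20.9
position: [0.4195, -0.0364, 0.2281]
tool_rot: [-3.141, 0.0, -2.719]
force: [0.8, 0.6, 1.1]
grip_width: 0.0596
finger_force: 0.0
row [0.0036 0.0043 0.8505] [-0.0004  0.0002 -0.0002] from [ 0.4195 -0.0364  0.2281] [-3.1410e+00  3.0000e-04 -2.7194e+00]
```

Down, grip, lift.

```bash
python3 -m inch '[[0.003,0.003,0.3,0,0,0,0.7],[0.003,0.003,0.6,0,0,0,0.7],[0.003,0.003,0.8,0,0,0,0.7],[0.003,0.003,0.85,0,0,0,0.7],[0.003,0.003,0.85,0,0,0,0.7],[0.003,0.003,0.85,0,0,0,0.7]]'
python3 -m inch '[[0,0,0,0,0,0,0],[0,0,0,0,0,0,0],[0,0,0,0,0,0,0],[0,0,0,0,0,0,0],[0,0,0,0,0,0,0]]' 60
python3 -m inch '[[0,0,-0.15,0,0,0,0],[0,0,-0.4,0,0,0,0],[0,0,-0.6,0,0,0,0],[0,0,-0.6,0,0,0,0]]'
cat > lane.py <<'E'
from h import *; import sys
cx,cy,ang=.6155,-.0535,86.1
t=np.radians(ang); ex=np.array([np.cos(t),np.sin(t)]); ey=np.array([-ex[1],ex[0]])
def L(lx,ly): return np.array([cx,cy])+lx*ex+ly*ey
if __name__=='__main__':
    p=L(float(sys.argv[1])/1000,float(sys.argv[2])/1000); print(p.round(4)); move([*p,float(sys.argv[3])/1000],t+np.pi/2)
E
python3 lane.py 78 4 180
```

```text
clock: 21.65
position: [0.4192, -0.0355, 0.0587]
tool_rot: [-3.141, 0.003, -2.719]
force: [-0.2, 0.6, -1.0]
grip_width: 0.0598
finger_force: 0.0
clock: 22.28
position: [0.4182, -0.0354, 0.0575]
tool_rot: [3.142, 0.001, -2.718]
force: [-1.7, 2.0, 14.8]
grip_width: 0.017
finger_force: 60.6
clock: 22.78
position: [0.4191, -0.0353, 0.1793]
tool_rot: [-3.141, 0.004, -2.718]
force: [-0.4, 0.9, -1.8]
grip_width: 0.0166
finger_force: 59.2
[0.6168 0.0246]
row [-1.0245e+00 -1.3320e-01  9.0000e-04] [1.000e-04 2.900e-03 3.129e-01] from [ 0.4191 -0.0353  0.1793] [-3.1406  0.0044 -2.7181]
```

```bash
python3 -m inch '[[-0.1,-0.01,0,0,0,0.05,0],[-0.3,-0.04,0,0,0,0.12,0],[-0.55,-0.07,0,0,0,0.2,0],[-0.8,-0.1,0,0,0,0.28,0],[-0.95,-0.12,0,0,0,0.313,0],[-1,-0.13,0,0,0,0.313,0],[-1,-0.13,0,0,0,0.313,0],[-1,-0.13,0,0,0,0.313,0]]'
python3 - <<'E'
from h import *
w=grab('wrist','wh1.png')
E
python3 lane.py 78 4 73.5
```

```text
clock: 23.78
position: [0.61, 0.0223, 0.1768]
tool_rot: [-3.142, -0.001, 3.073]
force: [0.5, 0.0, -1.9]
grip_width: 0.0163
finger_force: 59.1
[0.6168 0.0246]
row [-0.0327  0.013   0.5176] [ 0.0001 -0.0003 -0.0005] from [0.6102 0.0224 0.177 ] [ 3.1415e+00 -5.0000e-04  3.0727e+00]
```

View pics/wh1.png

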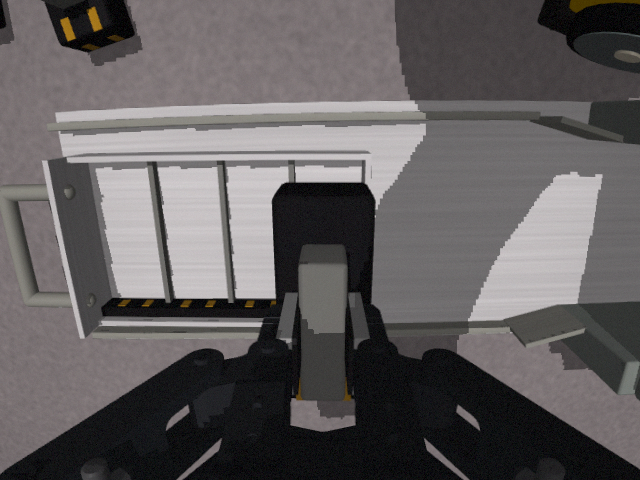

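The wrist view shows pack 1 held straight over the lane nearest the charger. The lane's rib is at column 291 and the tray's end wall at 368. I'll lower it.

```bash
python3 -m inch '[[-0.033,0.013,0.1,0,0,0,0],[-0.033,0.013,0.25,0,0,0,0],[-0.033,0.013,0.35,0,0,0,0],[-0.033,0.013,0.43,0,0,0,0],[-0.033,0.013,0.48,0,0,0,0],[-0.033,0.013,0.515,0,0,0,0],[-0.033,0.013,0.515,0,0,0,0],[-0.033,0.013,0.515,0,0,0,0]]'
python3 lane.py 78 -4 73.5
```

```text
clock: 24.82
position: [0.6181, 0.0251, 0.0745]
tool_rot: [3.141, 0.001, 3.073]
force: [-0.2, 0.1, -1.9]
grip_width: 0.0163
finger_force: 59.2
[0.6248 0.024 ]
row [-0.0339 -0.0027  0.0052] [ 0.0001  0.0005 -0.0003] from [0.6181 0.0251 0.0745] [3.1415e+00 8.0000e-04 3.0731e+00]
```

```bash
python3 -m inch '[[-0.01,0,0.004,0,0,0,0],[-0.02,0,0.004,0,0,0,0],[-0.025,0,0.004,0,0,0,0],[-0.025,0,0.004,0,0,0,0]]'
python3 -m inch '[[-0.005,0,0,0,0,0,0],[-0.01,0,0,0,0,0,0],[-0.01,0,0,0,0,0,0]]'
python3 -m inch '[[-0.005,0,0,0,0,0,0],[-0.01,0,0,0,0,0,0],[-0.01,0,0,0,0,0,0]]'
```

```text
clock: 25.32
position: [0.6228, 0.0247, 0.0732]
tool_rot: [-3.142, 0.0, 3.073]
force: [-0.6, -0.4, -1.3]
grip_width: 0.017
finger_force: 59.2
clock: 25.7
position: [0.6247, 0.0245, 0.0732]
tool_rot: [-3.142, -0.0, 3.073]
force: [-1.2, -0.4, -0.7]
grip_width: 0.0165
finger_force: 59.3
clock: 26.08
position: [0.6268, 0.0244, 0.0732]
tool_rot: [-3.142, 0.0, 3.073]
force: [-0.8, -0.5, -2.1]
grip_width: 0.0166
finger_force: 59.2
```

```bash
python3 -m inch '[[-0.005,0,0,0,0,0,0],[-0.01,0,0,0,0,0,0],[-0.01,0,0,0,0,0,0]]'
python3 - <<'E'
from h import *
w=grab('wrist','wh2.png')
cv2.imwrite('pics/wh2c.png',w['img'][100:420,0:500,::-1])
E
```

```text
clock: 26.45
position: [0.6288, 0.0243, 0.0732]
tool_rot: [-3.142, 0.0, 3.073]
force: [0.5, -0.5, -1.5]
grip_width: 0.0163
finger_force: 59.2
```

View pics/wh2c.png

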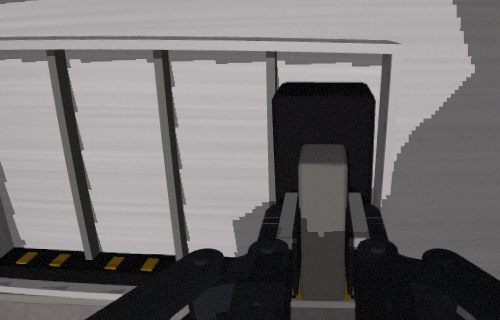

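The crop shows the pack in its lane, with a gap to the near wall (rows 45 to 90 of the crop). I'll measure that gap from depth.

```bash
cat > gap.py <<'E'
from h import *; import sys
# usage: gap.py : for pack bodies & near wall in tray axis (approx tray yaw)
w=grab('wrist'); W=cloud(w)
t=np.radians(float(sys.argv[1]) if len(sys.argv)>1 else 86.1); ex=np.array([np.cos(t),np.sin(t)]); ey=np.array([-ex[1],ex[0]])
d=W[...,:2]-np.array([.6155,-.0535]); X=d@ex; Y=d@ey; Z=W[...,2]
for lx in (.078,.026,-.026,-.078):
    s=abs(X-lx)<.012
    wall=s&(Z>.035)&(Z<.045)&(Y>.048)&(Y<.079); pk=s&(Z>.043)&(Z<.055)&(Y>.02)&(Y<.06)
    fl=s&(Z>.01)&(Z<.02)&(Y<.062)&(Y>.03)
    if wall.sum()>5 and pk.sum()>5: print(lx,'wall top centre',(Y[wall].mean()*1e3).round(1),np.percentile(Y[wall],[3,97])*1e3,'pack end',np.percentile(Y[pk],97)*1e3,'gap to wall centre (18 seated)',((Y[wall].mean()-np.percentile(Y[pk],97))*1e3).round(1))
E
python3 gap.py
```

```text
0.078 wall top centre 58.6 [56.47603551 60.52554497] pack end 41.01178554155461 gap to wall centre (18 seated) 17.6
```

```bash
python3 -m inch '[[0,0,0.003,0,0,0,0.38],[0,0,0.003,0,0,0,0.38],[0,0,0.003,0,0,0,0.38],[0,0,-0.1,0,0,0,0.38],[0,0,-0.5,0,0,0,0.7],[0.1,-0.1,-0.9,0,0,0,0.7],[0.1,-0.2,-1,0,0,0,0.7],[0.1,-0.2,-1,0,0,0,0.7],[0.1,-0.2,-1,0,0,0,0.7]]'
python3 tray.py; python3 gap.py
python3 -c "
from h import *
move([.4169,-.1357,.2],3.3396)"
```

```text
clock: 27.68
position: [0.606, -0.014, 0.2741]
tool_rot: [3.141, 0.001, 3.073]
force: [-0.2, 0.6, -1.1]
grip_width: 0.0598
finger_force: 0.0
front wall (ctr should be tray-106) 951 mid [-384.    -0.9   57.3] ext [  9.6 132.4   8.6] slope deg 2.09
side +1 wall y=64 1048 mid [-273.2   58.9   38.5] ext [199.2  11.5   8.9] slope deg -2.49
side -1 wall y=-64 1105 mid [-273.3  -68.6   37.8] ext [199.7  12.4   7.6] slope deg -2.26
0.078 wall top centre 58.7 [56.99316411 60.60117331] pack end 40.46284963726128 gap to wall centre (18 seated) 18.3
row [ 0.9001 -0.6731  0.364 ] [ 1.000e-04 -9.000e-04 -1.692e-01] from [ 0.6057 -0.0136  0.2726] [-3.1416e+00 -1.3000e-03  3.0739e+00]
```

```bash
sed -i 's/^cx,cy,ang=.*/cx,cy,ang=.6194,-.0522,84.8/' lane.py
python3 -m inch '[[0.25,-0.2,0,0,0,-0.05,0.7],[0.5,-0.4,0.1,0,0,-0.12,0.7],[0.8,-0.6,0.25,0,0,-0.169,0.7],[0.9,-0.67,0.36,0,0,-0.169,0.7],[0.9,-0.67,0.36,0,0,-0.169,0.7],[0.9,-0.67,0.36,0,0,-0.169,0.7]]'
python3 -c "
from h import *
move([.4169,-.1357,.058],3.3396)"
```

```text
clock: 28.52
position: [0.4178, -0.1353, 0.2011]
tool_rot: [-3.142, -0.0, -2.944]
force: [0.9, 0.2, -0.4]
grip_width: 0.0596
finger_force: 0.0
row [ 0.0046 -0.001   0.7153] [-0.     -0.0003 -0.0004] from [ 0.4178 -0.1353  0.2011] [-3.1415e+00 -5.0000e-04 -2.9442e+00]
```

```bash
python3 -m inch '[[0.004,0,0.25,0,0,0,0.7],[0.004,0,0.5,0,0,0,0.7],[0.004,0,0.68,0,0,0,0.7],[0.004,0,0.715,0,0,0,0.7],[0.004,0,0.715,0,0,0,0.7],[0.004,0,0.715,0,0,0,0],[0.004,0,0.715,0,0,0,0],[0.004,0,0.715,0,0,0,0],[0.004,0,0.715,0,0,0,0],[0.004,0,0.715,0,0,0,0]]' 60
python3 -m inch '[[0,0,-0.15,0,0,0,0],[0,0,-0.4,0,0,0,0],[0,0,-0.6,0,0,0,0],[0,0,-0.6,0,0,0,0]]'
python3 lane.py 26 4 179
```

```text
clock: 29.78
position: [0.4171, -0.1356, 0.059]
tool_rot: [-3.141, 0.002, -2.944]
force: [-1.5, 1.8, 14.5]
grip_width: 0.0166
finger_force: 62.0
clock: 30.28
position: [0.4177, -0.1358, 0.1807]
tool_rot: [-3.141, 0.005, -2.944]
force: [0.8, 0.2, -2.3]
grip_width: 0.0164
finger_force: 60.1
[ 0.6178 -0.0259]
row [-1.0885  0.3422  0.0134] [-1.000e-04  3.100e-03  1.834e-01] from [ 0.4177 -0.1358  0.1807] [-3.1407  0.0048 -2.9442]
```

```bash
python3 -m inch '[[-0.1,0.03,0,0,0,0.03,0],[-0.3,0.1,0,0,0,0.08,0],[-0.55,0.2,0,0,0,0.13,0],[-0.8,0.3,0,0,0,0.184,0],[-0.95,0.34,0,0,0,0.184,0],[-1,0.342,0,0,0,0.184,0],[-1,0.342,0,0,0,0.184,0],[-1,0.342,0,0,0,0.184,0]]'
python3 lane.py 26 4 75
```

```text
clock: 31.28
position: [0.5983, -0.0305, 0.1781]
tool_rot: [-3.141, -0.001, 3.048]
force: [0.8, -0.4, -1.4]
grip_width: 0.0163
finger_force: 60.0
[ 0.6178 -0.0259]
row [-0.0952  0.0318  0.5155] [-0.0001 -0.0004 -0.0017] from [ 0.5983 -0.0305  0.1781] [-3.1415e+00 -7.0000e-04  3.0482e+00]
```

```bash
python3 -m inch '[[-0.05,0.032,0.05,0,0,-0.002,0],[-0.095,0.032,0.15,0,0,-0.002,0],[-0.095,0.032,0.3,0,0,-0.002,0],[-0.095,0.032,0.42,0,0,-0.002,0],[-0.095,0.032,0.48,0,0,-0.002,0],[-0.095,0.032,0.515,0,0,-0.002,0],[-0.095,0.032,0.515,0,0,-0.002,0],[-0.095,0.032,0.515,0,0,-0.002,0]]'
python3 gap.py 84.8;python3 lane.py 26 -4 74
```

```text
clock: 32.28
position: [0.6192, -0.0249, 0.0759]
tool_rot: [3.141, 0.001, 3.053]
force: [-0.1, 0.3, -1.2]
grip_width: 0.0165
finger_force: 60.0
0.078 wall top centre 60.5 [58.47511868 62.39019562] pack end 42.53895851286649 gap to wall centre (18 seated) 18.0
0.026 wall top centre 57.1 [48.36475447 62.17054645] pack end 48.42266249964903 gap to wall centre (18 seated) 8.7
[ 0.6257 -0.0267]
row [-0.0337 -0.0058  0.0094] [0.0001 0.0006 0.0012] from [ 0.6191 -0.0249  0.0759] [3.1415e+00 9.0000e-04 3.0527e+00]
```

```bash
python3 -m inch '[[-0.01,-0.002,0.007,0,0,0,0],[-0.02,-0.004,0.007,0,0,0,0],[-0.03,-0.005,0.007,0,0,0,0],[-0.036,-0.005,0.007,0,0,0,0],[-0.036,-0.005,0.007,0,0,0,0]]'
python3 gap.py 84.8
```

```text
clock: 32.95
position: [0.6253, -0.0265, 0.0742]
tool_rot: [3.141, -0.001, 3.053]
force: [-7.8, 1.2, 8.7]
grip_width: 0.0159
finger_force: 61.5
0.078 wall top centre 60.1 [58.06875255 62.09539765] pack end 42.37093007232315 gap to wall centre (18 seated) 17.7
0.026 wall top centre 60.2 [58.31901302 62.07589241] pack end 42.13607554016078 gap to wall centre (18 seated) 18.1
```

```bash
python3 -m inch '[[0,0,0,0,0,0,0.38],[0,0,0,0,0,0,0.38],[0,0,0,0,0,0,0.38],[0,0,-0.1,0,0,0,0.38],[0,0,-0.5,0,0,0,0.7],[0.1,-0.1,-0.9,0,0,0,0.7],[0.1,-0.1,-1,0,0,0,0.7],[0.1,-0.1,-1,0,0,0,0.7],[0.1,-0.1,-1,0,0,0,0.7]]'
python3 tray.py; python3 gap.py 84.8
python3 -c "
from h import *
move([.3938,-.2286,.2],3.1535)"
```

```text
clock: 34.12
position: [0.604, -0.0445, 0.2745]
tool_rot: [3.141, 0.001, 3.053]
force: [-0.5, 0.4, -0.2]
grip_width: 0.0601
finger_force: 0.0
front wall (ctr should be tray-106) 989 mid [-319.9   -0.7   60.5] ext [138.  132.7  15. ] slope deg 4.45
side +1 wall y=64 1069 mid [-272.9   58.9   38.6] ext [199.5  11.9   9.1] slope deg -2.29
side -1 wall y=-64 1070 mid [-273.5  -68.9   37.8] ext [198.3  12.6   7.6] slope deg -2.49
0.078 wall top centre 60.1 [58.14082251 61.96006919] pack end 42.294824875271516 gap to wall centre (18 seated) 17.8
0.026 wall top centre 60.3 [58.8116912  62.02731779] pack end 42.01422849075975 gap to wall centre (18 seated) 18.3
row [ 0.9638 -1.0102  0.3674] [-0.     -0.0008 -0.0641] from [ 0.6038 -0.0444  0.2732] [-3.1415e+00 -1.3000e-03  3.0529e+00]
```

Both packs are seated and the tray hasn't moved. Now pack 3.

```bash

python3 -m inch '[[0.25,-0.25,0,0,0,-0.064,0.7],[0.5,-0.5,0.1,0,0,-0.064,0.7],[0.75,-0.75,0.25,0,0,-0.064,0.7],[0.963,-1,0.36,0,0,-0.064,0.7],[0.963,-1,0.36,0,0,-0.064,0.7],[0.963,-1,0.36,0,0,-0.064,0.7],[0.963,-1,0.36,0,0,-0.064,0.7]]'
python3 -c "
from h import *
move([.3938,-.2286,.058],3.1535)"
```

```text
clock: 35.1
position: [0.395, -0.2265, 0.2016]
tool_rot: [3.141, -0.001, -3.13]
force: [0.6, 0.7, 0.2]
grip_width: 0.0598
finger_force: 0.0
row [ 0.0054 -0.0106  0.7179] [ 0.0001 -0.0004 -0.    ] from [ 0.395  -0.2265  0.2016] [ 3.1415e+00 -7.0000e-04 -3.1297e+00]
```

```bash
python3 -m inch '[[0.005,-0.01,0.25,0,0,0,0.7],[0.005,-0.01,0.5,0,0,0,0.7],[0.005,-0.01,0.68,0,0,0,0.7],[0.005,-0.01,0.715,0,0,0,0.7],[0.005,-0.01,0.715,0,0,0,0.7],[0.005,-0.01,0.715,0,0,0,0],[0.005,-0.01,0.715,0,0,0,0],[0.005,-0.01,0.715,0,0,0,0],[0.005,-0.01,0.715,0,0,0,0],[0.005,-0.01,0.715,0,0,0,0]]' 60
python3 -m inch '[[0,0,-0.15,0,0,0,0],[0,0,-0.4,0,0,0,0],[0,0,-0.6,0,0,0,0],[0,0,-0.6,0,0,0,0]]'
python3 lane.py -26 4 179
```

```text
clock: 36.35
position: [0.3941, -0.2287, 0.0596]
tool_rot: [-3.142, 0.001, -3.13]
force: [-1.0, 3.5, 12.2]
grip_width: 0.0167
finger_force: 63.0
clock: 36.85
position: [0.3947, -0.2291, 0.1813]
tool_rot: [-3.141, 0.005, -3.13]
force: [0.8, -0.3, -1.1]
grip_width: 0.0164
finger_force: 61.2
[ 0.6131 -0.0777]
row [-1.1006  0.7435  0.0155] [-0.0005  0.0029  0.0655] from [ 0.3947 -0.2291  0.1813] [-3.1406  0.0045 -3.1295]
```

```bash
python3 -m inch '[[-0.1,0.07,0,0,0,0.03,0],[-0.3,0.2,0,0,0,0.065,0],[-0.5,0.37,0,0,0,0.065,0],[-0.7,0.55,0,0,0,0.065,0],[-0.9,0.68,0,0,0,0.065,0],[-1,0.743,0,0,0,0.065,0],[-1,0.743,0,0,0,0.065,0],[-1,0.743,0,0,0,0.065,0]]'
python3 lane.py -26 4 76
```

```text
clock: 37.85
position: [0.5909, -0.0785, 0.1782]
tool_rot: [-3.141, -0.001, 3.05]
force: [-0.2, -0.8, -1.6]
grip_width: 0.0167
finger_force: 61.1
[ 0.6131 -0.0777]
row [-0.1106  0.0141  0.5107] [-0.0002 -0.0008 -0.0003] from [ 0.5909 -0.0785  0.1782] [-3.1413e+00 -1.3000e-03  3.0503e+00]
```

```bash
python3 -m inch '[[-0.05,0.014,0.05,0,0,0,0],[-0.11,0.014,0.15,0,0,0,0],[-0.11,0.014,0.3,0,0,0,0],[-0.11,0.014,0.42,0,0,0,0],[-0.11,0.014,0.48,0,0,0,0],[-0.11,0.014,0.51,0,0,0,0],[-0.11,0.014,0.51,0,0,0,0],[-0.11,0.014,0.51,0,0,0,0]]'
python3 gap.py 84.8;python3 lane.py -26 -4 74.5
```

```text
clock: 38.85
position: [0.6144, -0.0772, 0.0775]
tool_rot: [3.141, 0.001, 3.051]
force: [0.2, 0.3, -1.8]
grip_width: 0.0165
finger_force: 61.2
0.078 wall top centre 60.2 [58.15061068 62.11680177] pack end 42.47999956282843 gap to wall centre (18 seated) 17.8
0.026 wall top centre 60.3 [58.2394256  62.22328612] pack end 42.047993891506685 gap to wall centre (18 seated) 18.3
-0.026 wall top centre 57.1 [48.62238778 62.07483706] pack end 48.72635225286682 gap to wall centre (18 seated) 8.4
[ 0.621  -0.0785]
row [-0.0337 -0.0035  0.0151] [0.0001 0.0006 0.0002] from [ 0.6144 -0.0771  0.0775] [3.1415e+00 1.0000e-03 3.0511e+00]
```

```bash
python3 -m inch '[[-0.01,-0.002,0.014,0,0,0,0],[-0.02,-0.004,0.014,0,0,0,0],[-0.03,-0.004,0.014,0,0,0,0],[-0.038,-0.004,0.014,0,0,0,0],[-0.038,-0.004,0.014,0,0,0,0]]'
python3 gap.py 84.8
```

```text
clock: 39.52
position: [0.621, -0.0785, 0.0743]
tool_rot: [3.141, -0.001, 3.051]
force: [-7.5, 1.9, 8.8]
grip_width: 0.0165
finger_force: 62.7
0.078 wall top centre 60.1 [58.26921474 61.95796326] pack end 42.326863182518785 gap to wall centre (18 seated) 17.8
0.026 wall top centre 60.1 [58.21542514 61.9035472 ] pack end 41.96043900673834 gap to wall centre (18 seated) 18.1
-0.026 wall top centre 60.1 [58.21276206 61.86139454] pack end 42.058541840354664 gap to wall centre (18 seated) 18.0
```

```bash
python3 -m inch '[[0,0,0,0,0,0,0.38],[0,0,0,0,0,0,0.38],[0,0,0,0,0,0,0.38],[0,0,-0.1,0,0,0,0.38],[0,0,-0.5,0,0,0,0.7],[0.1,-0.1,-0.9,0,0,0,0.7],[0.1,-0.1,-1,0,0,0,0.7],[0.1,-0.1,-1,0,0,0,0.7],[0.1,-0.1,-1,0,0,0,0.7]]'
python3 gap.py 84.8
python3 -c "
from h import *
move([.405,-.3228,.2],3.2683)"
```

```text
clock: 40.7
position: [0.5996, -0.0964, 0.2747]
tool_rot: [3.141, 0.001, 3.051]
force: [-0.1, -0.3, -0.5]
grip_width: 0.0597
finger_force: 0.0
0.078 wall top centre 60.1 [58.08349707 62.1589925 ] pack end 42.510370645233934 gap to wall centre (18 seated) 17.6
0.026 wall top centre 59.9 [58.00843914 61.82821764] pack end 41.982037385347056 gap to wall centre (18 seated) 17.9
-0.026 wall top centre 59.8 [57.84212801 61.59613136] pack end 41.80760130079263 gap to wall centre (18 seated) 18.0
row [ 0.8662 -1.2152  0.3694] [ 0.0002 -0.0004 -0.1381] from [ 0.5995 -0.0964  0.2738] [ 3.1414e+00 -7.0000e-04  3.0514e+00]
```

```bash

python3 -m inch '[[0.2,-0.25,0,0,0,-0.05,0.7],[0.4,-0.5,0.1,0,0,-0.1,0.7],[0.65,-0.75,0.25,0,0,-0.138,0.7],[0.866,-1,0.3,0,0,-0.138,0.7],[0.866,-1,0.3,0,0,-0.138,0.7],[0.866,-1,0.3,0,0,-0.138,0.7]]'
python3 -c "
from h import *
move([.405,-.3228,.062],3.2683)"
```

```text
clock: 41.5
position: [0.4075, -0.2812, 0.2132]
tool_rot: [3.141, -0.002, -3.018]
force: [1.1, 0.4, 0.2]
grip_width: 0.0598
finger_force: 0.0
row [ 0.0364 -0.2055  0.7561] [ 0.0005 -0.0012 -0.0023] from [ 0.4075 -0.2812  0.2132] [ 3.1408e+00 -1.9000e-03 -3.0184e+00]
```

```bash
python3 -m inch '[[0.036,-0.2,0.05,0,0,0,0.7],[0.036,-0.205,0.3,0,0,0,0.7],[0.036,-0.205,0.55,0,0,0,0.7],[0.036,-0.205,0.7,0,0,0,0.7],[0.036,-0.205,0.75,0,0,0,0.7],[0.036,-0.205,0.75,0,0,0,0.7],[0.036,-0.205,0.75,0,0,0,0],[0.036,-0.205,0.75,0,0,0,0],[0.036,-0.205,0.75,0,0,0,0],[0.036,-0.205,0.75,0,0,0,0],[0.036,-0.205,0.75,0,0,0,0]]' 60
python3 -m inch '[[0,0,-0.15,0,0,0,0],[0,0,-0.4,0,0,0,0],[0,0,-0.6,0,0,0,0],[0,0,-0.6,0,0,0,0]]'
python3 lane.py -78 4 179
```

```text
clock: 42.88
position: [0.4077, -0.3218, 0.065]
tool_rot: [-3.141, 0.001, -3.015]
force: [-1.3, 3.2, 11.9]
grip_width: 0.0161
finger_force: 58.6
clock: 43.38
position: [0.4084, -0.3225, 0.1869]
tool_rot: [-3.139, 0.004, -3.015]
force: [0.3, 0.0, -2.4]
grip_width: 0.016
finger_force: 59.8
[ 0.6083 -0.1295]
row [-1.1133  0.8313  0.0418] [-0.0016  0.0029  0.1382] from [ 0.4084 -0.3225  0.1869] [-3.1387  0.0043 -3.0153]
```

```bash
python3 -m inch '[[-0.1,0.07,0,0,0,0.03,0],[-0.3,0.2,0,0,0,0.08,0],[-0.5,0.37,0,0,0,0.138,0],[-0.7,0.55,0,0,0,0.138,0],[-0.9,0.7,0,0,0,0.138,0],[-1,0.83,0,0,0,0.138,0],[-1,0.83,0,0,0,0.138,0],[-1,0.83,0,0,0,0.138,0]]'
python3 lane.py -78 2 83
```

```text
clock: 44.38
position: [0.584, -0.1325, 0.1833]
tool_rot: [-3.141, -0.001, 3.051]
force: [-0.5, -1.7, -1.1]
grip_width: 0.0158
finger_force: 59.8
[ 0.6103 -0.1297]
row [-0.1304  0.0263  0.5016] [-0.0003 -0.0007 -0.0001] from [ 0.584  -0.1325  0.1833] [-3.1412e+00 -1.2000e-03  3.0507e+00]
```

```bash
python3 -m inch '[[-0.05,0.026,0.05,0,0,0,0],[-0.13,0.026,0.15,0,0,0,0],[-0.13,0.026,0.3,0,0,0,0],[-0.13,0.026,0.42,0,0,0,0],[-0.13,0.026,0.47,0,0,0,0],[-0.13,0.026,0.5,0,0,0,0],[-0.13,0.026,0.5,0,0,0,0],[-0.13,0.026,0.5,0,0,0,0]]'
python3 gap.py 84.8;python3 lane.py -78 -4 81
```

```text
clock: 45.38
position: [0.6115, -0.1292, 0.0848]
tool_rot: [-3.142, 0.001, 3.051]
force: [-0.1, 1.0, -2.0]
grip_width: 0.0161
finger_force: 59.7
0.078 wall top centre 59.9 [57.99314881 61.83739679] pack end 41.805165600982924 gap to wall centre (18 seated) 18.1
0.026 wall top centre 60.1 [58.06838173 62.05239075] pack end 41.9406096256072 gap to wall centre (18 seated) 18.1
-0.026 wall top centre 60.2 [58.21221337 62.13977853] pack end 41.91249289243894 gap to wall centre (18 seated) 18.3
-0.078 wall top centre 58.0 [49.16945996 61.93320001] pack end 49.56184137013288 gap to wall centre (18 seated) 8.4
[ 0.6163 -0.1302]
row [-0.0244 -0.0033  0.0188] [-0.      0.0007  0.0002] from [ 0.6115 -0.1291  0.0848] [-3.1416e+00  1.1000e-03  3.0511e+00]
```

```bash
python3 -m inch '[[-0.01,-0.002,0.02,0,0,0,0],[-0.02,-0.003,0.02,0,0,0,0],[-0.03,-0.004,0.02,0,0,0,0],[-0.042,-0.004,0.02,0,0,0,0],[-0.042,-0.004,0.02,0,0,0,0]]'
python3 gap.py 84.8
```

```text
clock: 46.05
position: [0.6193, -0.1307, 0.0801]
tool_rot: [-3.142, -0.001, 3.051]
force: [-4.4, 1.8, 6.0]
grip_width: 0.0165
finger_force: 60.7
0.026 wall top centre 59.8 [57.77306711 61.79201434] pack end 41.74859991781435 gap to wall centre (18 seated) 18.1
-0.026 wall top centre 59.6 [57.71936137 61.47534104] pack end 41.58977893830687 gap to wall centre (18 seated) 18.0
-0.078 wall top centre 59.6 [57.75885661 61.48529444] pack end 41.63697917463326 gap to wall centre (18 seated) 18.0
```

```bash
python3 -m inch '[[0,0,-0.001,0,0,0,0.3],[0,0,-0.001,0,0,0,0.3],[0,0,-0.001,0,0,0,0.3],[0,0,-0.1,0,0,0,0.3],[0,0,-0.5,0,0,0,0.42],[0.1,0.2,-0.9,0,0,0,0.42],[0.1,0.3,-1,0,0,0,0.42],[0.1,0.3,-1,0,0,0,0.42],[0.1,0.3,-1,0,0,0,0.42]]' 50
python3 tray.py; python3 gap.py 84.8; ls -t pics | head -1
python3 lane.py -153 0 200
```

```text
clock: 47.22
position: [0.6049, -0.0691, 0.2809]
tool_rot: [3.141, 0.001, 3.052]
force: [-0.1, -0.6, -0.8]
grip_width: 0.036
finger_force: 0.0
front wall (ctr should be tray-106) 1495 mid [-291.1   -1.5   60.5] ext [197.2 132.4  14.9] slope deg -5.93
side +1 wall y=64 1052 mid [-270.7   58.1   38.3] ext [199.7  12.1   7.6] slope deg -2.21
side -1 wall y=-64 1005 mid [-271.9  -68.5   38.1] ext [197.4  12.6   8.2] slope deg -2.22
0.078 wall top centre 60.2 [58.24564603 62.09848997] pack end 42.24099961867759 gap to wall centre (18 seated) 17.9
0.026 wall top centre 59.9 [57.94969497 61.75669504] pack end 41.707454279162164 gap to wall centre (18 seated) 18.1
-0.026 wall top centre 59.8 [57.89154161 61.68316199] pack end 41.54158374142715 gap to wall centre (18 seated) 18.3
-0.078 wall top centre 60.0 [58.05548519 61.70340083] pack end 41.239500923129214 gap to wall centre (18 seated) 18.7
wtray47.png
[ 0.6055 -0.2046]
row [-0.0676 -0.6698  0.3964] [-0.0003 -0.0008 -0.0004] from [ 0.6044 -0.0699  0.2792] [-3.1411e+00 -1.3000e-03  3.0503e+00]
```

```bash

python3 -m inch '[[-0.03,-0.25,0,0,0,0,0.42],[-0.067,-0.5,0.2,0,0,0,0.42],[-0.067,-0.668,0.4,0,0,0,0.42],[-0.067,-0.668,0.6,0,0,0,0.42],[-0.067,-0.668,0.6,0,0,0,0.42],[-0.067,-0.668,0.6,0,0,0,0.42]]'
python3 lane.py -153 0 42
```

```text
clock: 48.08
position: [0.6065, -0.2037, 0.1609]
tool_rot: [-3.141, 0.0, 3.051]
force: [0.7, -0.0, 0.7]
grip_width: 0.0359
finger_force: 0.0
[ 0.6055 -0.2046]
row [ 0.0046 -0.0048  0.5945] [-0.0002  0.0002  0.0001] from [ 0.6065 -0.2037  0.1609] [-3.1413e+00  4.0000e-04  3.0510e+00]
```

View pics/wtray47.png

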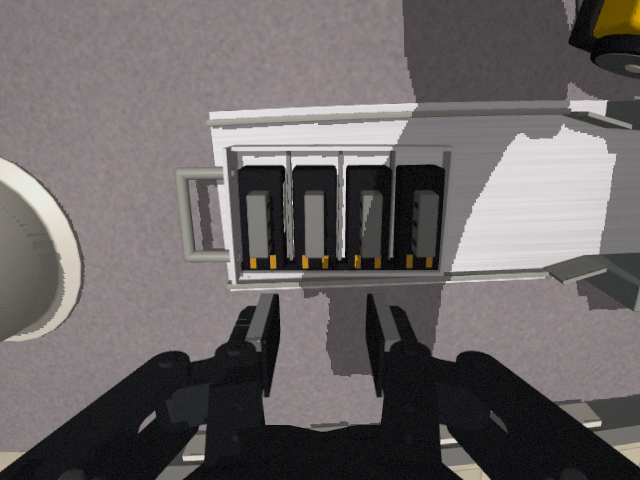

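The wrist view shows all four packs flat in their own lanes at columns 260, 315, 368 and 420, brass ends against the bar at row 265. The handle bar is at column 185. Now I grip the handle.

```bash
python3 -m inch '[[0.004,-0.004,0.2,0,0,0,0.42],[0.004,-0.004,0.4,0,0,0,0.42],[0.004,-0.004,0.55,0,0,0,0.42],[0.004,-0.004,0.595,0,0,0,0.42],[0.004,-0.004,0.595,0,0,0,0.42],[0.004,-0.004,0.595,0,0,0,0],[0.004,-0.004,0.595,0,0,0,0],[0.004,-0.004,0.595,0,0,0,0],[0.004,-0.004,0.595,0,0,0,0]]' 50
python3 - <<'E'
from h import *
C0=np.array([.628,.2247]); th=np.radians(87.13); ex=np.array([np.cos(th),np.sin(th)]); ey=np.array([-ex[1],ex[0]])
d=bot.observe()['position'][:2]-C0; print(d@ex,d@ey)
for X in (-.40,-.20,-.06,-.061): move([*(C0+X*ex),bot.observe()['position'][2]],np.pi/2+th)
E
```

```text
clock: 49.2
position: [0.6061, -0.2044, 0.0427]
tool_rot: [-3.141, 0.002, 3.051]
force: [-2.0, 0.2, 9.5]
grip_width: 0.0105
finger_force: 48.7
-0.42965881359117786 0.0003398785138505063
row [ 4.300e-03  1.482e-01 -1.000e-04] [-0.0002  0.0014 -0.0257] from [ 0.6061 -0.2044  0.0427] [-3.1413e+00  2.2000e-03  3.0512e+00]
row [ 4.4600e-02  1.1474e+00 -5.0000e-04] [-0.0002  0.0014 -0.0257] from [ 0.6061 -0.2044  0.0427] [-3.1413e+00  2.2000e-03  3.0512e+00]
row [ 7.2900e-02  1.8469e+00 -8.0000e-04] [-0.0002  0.0014 -0.0257] from [ 0.6061 -0.2044  0.0427] [-3.1413e+00  2.2000e-03  3.0512e+00]
row [ 7.2700e-02  1.8419e+00 -8.0000e-04] [-0.0002  0.0014 -0.0257] from [ 0.6061 -0.2044  0.0427] [-3.1413e+00  2.2000e-03  3.0512e+00]
```

```bash
python3 -m inch '[[0.002,0.05,0,0,0,-0.01,0],[0.004,0.1,0,0,0,-0.02,0],[0.004,0.148,0,0,0,-0.026,0],[0.004,0.148,0,0,0,-0.026,0]]'
python3 - <<'E'
from h import *
w=grab('wrist'); W=cloud(w)
C0=np.array([.628,.2247]); th=np.radians(87.13); ex=np.array([np.cos(th),np.sin(th)]); ey=np.array([-ex[1],ex[0]])
d=W[...,:2]-C0; X=d@ex;Y=d@ey;Z=W[...,2]
for s in (1,-1):
  for x0 in (-.32,-.28,-.24,-.2,-.17):
    m=(abs(X-x0)<.01)&(Z>.034)&(Z<.046)&(Y*s>.05)&(abs(Y)<.079)
    if m.sum()>8: print(s,x0,m.sum(),(Y[m].mean()*1e3).round(1))
for Xt in (-.25,-.20,-.1,-.058): move([*(C0+Xt*ex),bot.observe()['position'][2]],np.pi/2+th)
E
```

```text
clock: 49.7
position: [0.6084, -0.1747, 0.0427]
tool_rot: [-3.141, 0.003, 3.092]
force: [0.3, 1.0, 7.8]
grip_width: 0.0101
finger_force: 49.6
1 -0.32 727 62.6
1 -0.28 9 63.5
row [ 1.600e-03  7.496e-01 -4.000e-04] [-0.0003  0.0018  0.0003] from [ 0.6084 -0.1747  0.0427] [-3.1411e+00  2.9000e-03  3.0920e+00]
row [ 1.400e-03  9.996e-01 -5.000e-04] [-0.0003  0.0018  0.0003] from [ 0.6084 -0.1747  0.0427] [-3.1411e+00  2.9000e-03  3.0920e+00]
row [ 1.2000e-03  1.4996e+00 -8.0000e-04] [-0.0003  0.0018  0.0003] from [ 0.6084 -0.1747  0.0427] [-3.1411e+00  2.9000e-03  3.0920e+00]
row [ 1.1000e-03  1.7096e+00 -9.0000e-04] [-0.0003  0.0018  0.0003] from [ 0.6084 -0.1747  0.0427] [-3.1411e+00  2.9000e-03  3.0920e+00]
```

```bash
python3 -m inch '[[0,0.05,0,0,0,0,0],[0,0.12,0,0,0,0,0],[0,0.2,0,0,0,0,0],[0,0.28,0,0,0,0,0],[0,0.36,0,0,0,0,0],[0,0.44,0,0,0,0,0],[0,0.52,0,0,0,0,0],[0,0.58,0,0,0,0,0],[0,0.62,0,0,0,0,0],[0,0.64,0,0,0,0,0],[0,0.64,0,0,0,0,0]]'
python3 - <<'E'
from h import *
w=grab('wrist','wslide.png'); W=cloud(w)
C0=np.array([.628,.2247]); th=np.radians(87.13); ex=np.array([np.cos(th),np.sin(th)]); ey=np.array([-ex[1],ex[0]])
d=W[...,:2]-C0; X=d@ex;Y=d@ey;Z=W[...,2]
for s in (1,-1):
  for x0 in (-.22,-.2,-.18,-.16,-.14,-.12,-.1,-.08):
    m=(abs(X-x0)<.01)&(Z>.034)&(Z<.046)&(Y*s>.05)&(abs(Y)<.076)
    if m.sum()>8: print(s,x0,m.sum(),(Y[m].mean()*1e3).round(1))
p=bot.observe()['position']; dd=p[:2]-C0; print(dd@ex,dd@ey)
for Xt in (-.2,-.1,-.061): move([*(C0+Xt*ex),p[2]],np.pi/2+th)
E
```

```text
clock: 51.12
position: [0.6146, -0.0478, 0.0427]
tool_rot: [-3.14, 0.003, 3.091]
force: [-0.4, -3.7, 8.5]
grip_width: 0.0103
finger_force: 49.7
1 -0.22 952 60.6
1 -0.2 766 63.5
1 -0.18 706 63.4
1 -0.16 215 63.4
-1 -0.14 172 -64.7
-1 -0.12 37 -65.7
-0.2728126955900559 -0.0002529490445078883
row [ 0.0013  0.3641 -0.0004] [-0.0007  0.0018 -0.0001] from [ 0.6146 -0.0478  0.0427] [-3.1406e+00  2.8000e-03  3.0913e+00]
row [ 0.0014  0.8641 -0.0009] [-0.0007  0.0018 -0.0001] from [ 0.6146 -0.0478  0.0427] [-3.1406e+00  2.8000e-03  3.0913e+00]
row [ 0.0014  1.0591 -0.0011] [-0.0007  0.0018 -0.0001] from [ 0.6146 -0.0478  0.0427] [-3.1406e+00  2.8000e-03  3.0913e+00]
```

View pics/wslide.png

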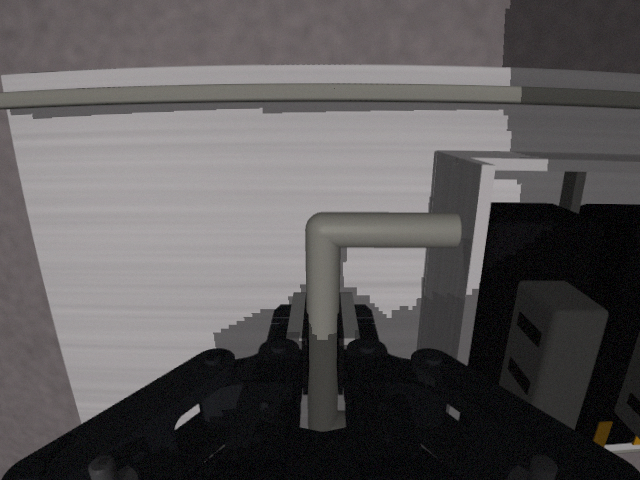

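The picture shows the handle bar gripped at (320,330) and the tray running parallel to the kerb. I'll keep sliding.

```bash
python3 -m inch '[[0,0.06,0,0,0,0,0],[0,0.12,0,0,0,0,0],[0,0.18,0,0,0,0,0],[0,0.24,0,0,0,0,0],[0,0.3,0,0,0,0,0],[0,0.36,0,0,0,0,0],[0,0.42,0,0,0,0,0],[0,0.48,0,0,0,0,0],[0,0.54,0,0,0,0,0],[0,0.6,0,0,0,0,0],[0,0.65,0,0,0,0,0],[0,0.7,0,0,0,0,0],[0,0.7,0,0,0,0,0]]'
python3 - <<'E'
from h import *
C0=np.array([.628,.2247]); th=np.radians(87.13); ex=np.array([np.cos(th),np.sin(th)]); ey=np.array([-ex[1],ex[0]])
p=bot.observe()['position']; dd=p[:2]-C0; print(dd@ex,dd@ey); move([*(C0-.061*ex),p[2]],np.pi/2+th)
E
```

```text
clock: 52.8
position: [0.6216, 0.093, 0.0427]
tool_rot: [3.142, 0.003, 3.092]
force: [0.1, -2.3, 8.2]
grip_width: 0.0104
finger_force: 49.9
-0.1318328105046172 -0.00022063054570761718
row [ 0.001   0.3542 -0.    ] [0.     0.0017 0.0003] from [0.6216 0.093  0.0427] [3.1416e+00 2.7000e-03 3.0919e+00]
```

```bash
python3 -m inch '[[0,0.06,0,0,0,0,0],[0,0.12,0,0,0,0,0],[0,0.18,0,0,0,0,0],[0,0.23,0,0,0,0,0],[0,0.27,0,0,0,0,0],[0,0.3,0,0,0,0,0],[0,0.32,0,0,0,0,0],[0,0.33,0,0,0,0,0],[0,0.335,0,0,0,0,0],[0,0.335,0,0,0,0,0]]'
python3 -m inch '[[0,0.01,0,0,0,0,0],[0,0.02,0,0,0,0,0],[0,0.02,0,0,0,0,0]]'
python3 -m inch '[[0,0.005,0,0,0,0,0],[0,0.01,0,0,0,0,0],[0,0.01,0,0,0,0,0]]'
```

```text
clock: 54.05
position: [0.6249, 0.1582, 0.0427]
tool_rot: [-3.14, 0.002, 3.091]
force: [-1.5, -8.5, 10.3]
grip_width: 0.0104
finger_force: 50.1
clock: 54.42
position: [0.6251, 0.1623, 0.0427]
tool_rot: [-3.14, 0.002, 3.091]
force: [-1.5, -9.2, 9.2]
grip_width: 0.0099
finger_force: 50.1
clock: 54.8
position: [0.6252, 0.1638, 0.0427]
tool_rot: [-3.14, 0.002, 3.09]
force: [-0.4, -10.6, 10.3]
grip_width: 0.0105
finger_force: 50.1
```

```bash
python3 -m inch '[[0,0.005,0,0,0,0,0],[0,0.01,0,0,0,0,0],[0,0.01,0,0,0,0,0]]'
python3 -m inch '[[0,0.005,0,0,0,0,0],[0,0.01,0,0,0,0,0],[0,0.01,0,0,0,0,0]]'
python3 - <<'E'
from h import *
w=grab('wrist'); W=cloud(w)
C0=np.array([.628,.2247]); th=np.radians(87.13); ex=np.array([np.cos(th),np.sin(th)]); ey=np.array([-ex[1],ex[0]])
d=W[...,:2]-C0; X=d@ex;Y=d@ey;Z=W[...,2]
m=(Z>.054)&(Z<.064)&(abs(Y)<.07)&(X<.02)&(X>-.05); q=np.c_[X,Y,Z][0:0]
print(m.sum(),X[m].mean(),np.percentile(X[m],[3,97]),Y[m].min(),Y[m].max(),np.degrees(np.polyfit(Y[m],X[m],1)[0]))
E
```

```text
clock: 55.18
position: [0.6253, 0.1639, 0.0427]
tool_rot: [-3.138, 0.002, 3.089]
force: [-2.7, -19.6, 13.0]
grip_width: 0.0104
finger_force: 50.5
clock: 55.55
position: [0.6253, 0.164, 0.0427]
tool_rot: [-3.136, 0.002, 3.088]
force: [-3.5, -28.8, 15.1]
grip_width: 0.0104
finger_force: 50.9
6482 -0.008721478886736595 [-0.01817701  0.01475132] -0.0479137391110439 0.0699906484967569 -11.666217351116536
```

```bash
python3 -m inch '[[0,-0.01,0,0,0,0,0],[0,-0.016,0,0,0,0,0]]'
python3 -m inch '[[0,0,0,0,0,0,0.3],[0,0,0,0,0,0,0.38],[0,0,0,0,0,0,0.38],[0,0,-0.2,0,0,0,0.38],[0,0,-0.5,0,0,0,0.38],[0,0,-0.8,0,0,0,0.38],[0,0,-1,0,0,0,0.38],[0,0,-1,0,0,0,0.38]]'
python3 - <<'E'
from h import *
w=grab('wrist','whome.png'); W=cloud(w)
C0=np.array([.628,.2247]); th=np.radians(87.13); ex=np.array([np.cos(th),np.sin(th)]); ey=np.array([-ex[1],ex[0]])
d=W[...,:2]-C0; X=d@ex;Y=d@ey;Z=W[...,2]
m=(Z>.054)&(Z<.064)&(abs(Y)<.068)&(X<0)&(X>-.05)
print('front wall X exp -14',m.sum(),X[m].mean(),Y[m].min(),Y[m].max(),np.degrees(np.polyfit(Y[m],X[m],1)[0]))
m=(Z>.04)&(Z<.06)&(abs(Y)<.03)&(X<-.04)&(X>-.09); print('handle exp -61',m.sum(),np.percentile(X[m],[2,50,98]))
T=cloud(grab('top','t5.png')); f=load('top')
q=T[150:220,170:230].reshape(-1,3); rect(q[(q[:,2]>.188)&(q[:,2]<.2)],'btn top')
q=W[(W[...,2]>.185)&(W[...,2]<.2)&(W[...,1]>.25)&(W[...,1]<.34)]; rect(q,'btn wrist')
move([.6315,.2955,.23],3.09)
E
```

```text
clock: 55.85
position: [0.6253, 0.1639, 0.0427]
tool_rot: [-3.139, 0.002, 3.09]
force: [-1.7, -10.0, 10.3]
grip_width: 0.0103
finger_force: 50.2
clock: 56.85
position: [0.6253, 0.1673, 0.2443]
tool_rot: [3.139, 0.005, 3.092]
force: [0.4, -0.4, -0.4]
grip_width: 0.0324
finger_force: 0.0
front wall X exp -14 877 -0.015927097053399657 -0.06683468574761868 0.0652801218710434 0.16301964916715764
handle exp -61 903 [-0.06854036 -0.06264287 -0.05741607]
btn top 2
btn wrist n 2773 c [631.3 296.9] wh [33.5 32.9] ang 31.8 z 188.7
row [-0.0064  0.6428  0.0544] [ 0.0002 -0.0001  0.0015] from [0.6239 0.1672 0.2408] [ 3.1412e+00 -1.0000e-04  3.0923e+00]
```

View pics/whome.png

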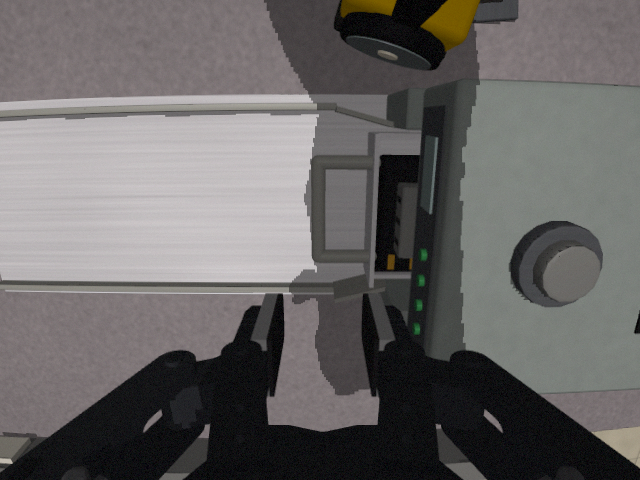

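The picture shows the tray home, with its front wall at column 375 just outside the mouth, and the button at (570,272). The lamp is partly in view at the top. Now I close the fingers and press.

```bash
python3 -m inch '[[0,0.2,-0.1,0,0,0,0],[-0.007,0.45,-0.1,0,0,0,0],[-0.007,0.648,0,0,0,0,0],[-0.007,0.648,0.08,0,0,0,0],[-0.007,0.648,0.08,0,0,0,0],[-0.007,0.648,0.08,0,0,0,0]]'
python3 -c "
from h import *
move([.6314,.2965,.206],3.09)"
```

```text
clock: 57.7
position: [0.6324, 0.2948, 0.2253]
tool_rot: [-3.141, 0.0, 3.09]
force: [0.6, -0.6, -0.4]
grip_width: 0.0001
finger_force: 0.0
row [0.0053 0.008  0.0966] [-0.0003  0.0001  0.0002] from [0.6324 0.2948 0.2253] [-3.1411e+00  2.0000e-04  3.0904e+00]
```

```bash
python3 -m inch '[[0.005,0.008,0.05,0,0,0,0],[0.005,0.008,0.08,0,0,0,0],[0.005,0.008,0.1,0,0,0,0],[0.005,0.008,0.1,0,0,0,0]]'
python3 -m inch '[[0,0,0.01,0,0,0,0],[0,0,0.02,0,0,0,0],[0,0,0.02,0,0,0,0]]'
python3 -m inch '[[0,0,0.005,0,0,0,0],[0,0,0.01,0,0,0,0],[0,0,0.01,0,0,0,0]]'
```

```text
clock: 58.2
position: [0.631, 0.2977, 0.2048]
tool_rot: [-3.141, -0.0, 3.092]
force: [-1.8, -0.4, 2.2]
grip_width: 0.0001
finger_force: 1.0
clock: 58.58
position: [0.6312, 0.2978, 0.2011]
tool_rot: [3.142, 0.0, 3.092]
force: [-0.7, -0.9, 4.6]
grip_width: 0.0002
finger_force: 2.1
clock: 58.95
position: [0.6312, 0.2978, 0.2]
tool_rot: [3.141, 0.001, 3.092]
force: [-5.3, -2.5, 15.0]
grip_width: -0.0
finger_force: 7.5
```

The force rose to 15 N with no more travel, so the button is right down. I'll retreat and check the lamp, tray and packs.

```bash
python3 -m inch '[[0,0,-0.1,0,0,0,0],[0,0,-0.4,0,0,0,0.3],[0,0,-0.8,0,0,0,1],[0.4,-0.3,-0.9,0,0,0,1],[0.6,-0.5,-0.9,0,0,0,1],[0.6,-0.5,-0.9,0,0,0,1],[0.6,-0.5,-0.9,0,0,0,1],[0.6,-0.5,-0.9,0,0,0,1]]'
python3 - <<'E'
from h import *
w=grab('wrist','wend.png'); W=cloud(w)
q=W[(W[...,2]>.14)&(W[...,2]<.18)&(W[...,0]<.5)&(W[...,1]>.1)&(W[...,1]<.4)]; rect(q,'lamp handle (want 394.6,267 z~162)')
C0=np.array([.628,.2247]); th=np.radians(87.13); ex=np.array([np.cos(th),np.sin(th)]); ey=np.array([-ex[1],ex[0]])
d=W[...,:2]-C0; X=d@ex;Y=d@ey;Z=W[...,2]
m=(Z>.054)&(Z<.064)&(abs(Y)<.068)&(X<0)&(X>-.05)
print('front wall X exp -14',m.sum(),X[m].mean(),Y[m].min(),Y[m].max(),np.degrees(np.polyfit(Y[m],X[m],1)[0]))
q=W[(W[...,2]>.18)&(W[...,0]>.58)&(W[...,1]>.26)&(W[...,1]<.33)]; print('btn z',np.percentile(q[:,2],[50,90]))
o=bot.observe(); print(o['force'],o['clock'])
E
```

```text
clock: 59.95
position: [0.5065, 0.2044, 0.3796]
tool_rot: [3.141, 0.001, 3.092]
force: [0.6, 0.1, -0.4]
grip_width: 0.0853
finger_force: 0.0
lamp handle (want 394.6,267 z~162) n 3039 c [441.6 244.5] wh [ 22.6 103.6] ang 69.9 z 162.3
front wall X exp -14 315 -0.015696957823681065 -0.06589077334583503 0.06638858058408045 0.019070455473524178
btn z [0.18834054 0.18946084]
[0.3167071  0.17179304 0.09306859] 60.0
```

View pics/wend.png

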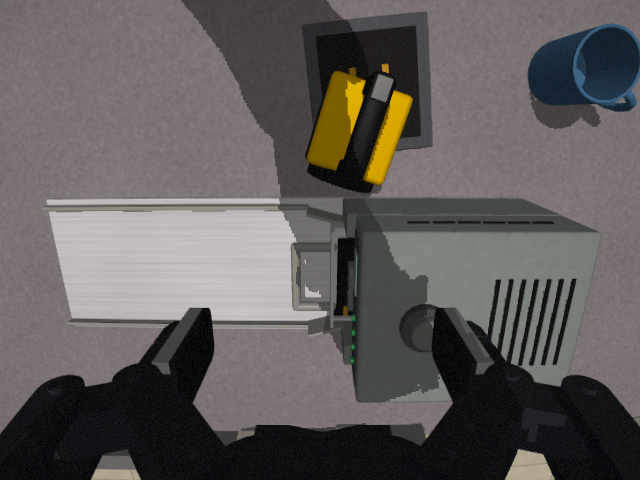

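The lamp has been knocked off the middle. Its handle is centred at about (372,125) in the picture, which puts it 52 mm out. The tray is home, and the button has sprung back up. I'll put the lamp back.

```bash
python3 -c "
from h import *
move([.4416,.2445,.2],2.791)"
python3 -m inch '[[0.1,0.07,0,0,0,0.1,0.8],[0.2,0.15,0.1,0,0,0.19,0.8],[0.315,0.218,0.3,0,0,0.192,0.8],[0.315,0.218,0.6,0,0,0.192,0.8],[0.315,0.218,0.75,0,0,0.192,0.8],[0.315,0.218,0.75,0,0,0.192,0.8]]' 110
python3 -c "
from h import *
move([.4416,.2445,.148],2.791)"
```

```text
row [0.3347 0.1836 0.8958] [1.000e-04 2.000e-04 1.919e-01] from [0.5066 0.2045 0.3792] [3.1415e+00 3.0000e-04 3.0924e+00]
clock: 60.75
position: [0.4451, 0.2504, 0.2273]
tool_rot: [-3.138, -0.001, 2.79]
force: [0.3, 0.2, 0.9]
grip_width: 0.0682
finger_force: 0.0
row [ 0.0057 -0.0321  0.3965] [-0.0025 -0.0009 -0.0004] from [0.4451 0.2504 0.2273] [-3.1376e+00 -1.5000e-03  2.7904e+00]
```

```bash
python3 -m inch '[[0.006,-0.032,0,0,0,0,0.8],[0.006,-0.032,0.2,0,0,0,0.8],[0.006,-0.032,0.35,0,0,0,0.8],[0.006,-0.032,0.396,0,0,0,0.8],[0.006,-0.032,0.396,0,0,0,0.8],[0.006,-0.032,0.396,0,0,0,0],[0.006,-0.032,0.396,0,0,0,0],[0.006,-0.032,0.396,0,0,0,0],[0.006,-0.032,0.396,0,0,0,0],[0.006,-0.032,0.396,0,0,0,0]]' 110
python3 -m inch '[[0,0,-0.03,0,0,0,0],[0,0,-0.06,0,0,0,0],[0,0,-0.06,0,0,0,0]]'
python3 -c "
from h import *
move([.3946,.267,.148],2.791)"
```

```text
clock: 62.0
position: [0.4426, 0.2457, 0.1506]
tool_rot: [3.14, 0.001, 2.791]
force: [-1.0, 2.2, 9.9]
grip_width: 0.0202
finger_force: 108.5
clock: 62.38
position: [0.4422, 0.245, 0.1623]
tool_rot: [3.141, 0.0, 2.79]
force: [-0.5, -0.4, -5.7]
grip_width: 0.0205
finger_force: 108.2
row [0.2615 0.0211 0.0712] [ 0.0003  0.0002 -0.0004] from [0.4422 0.245  0.1623] [3.1412e+00 3.0000e-04 2.7904e+00]
```

```bash
python3 -m inch '[[0.04,0,0,0,0,0,0],[0.1,0.01,0,0,0,0,0],[0.16,0.015,0,0,0,0,0],[0.21,0.02,0,0,0,0,0],[0.25,0.021,0,0,0,0,0],[0.261,0.021,0,0,0,0,0],[0.261,0.021,0,0,0,0,0],[0.261,0.021,0,0,0,0,0],[0.261,0.021,0.03,0,0,0,0],[0.261,0.021,0.045,0,0,0,0],[0.261,0.021,0.055,0,0,0,0],[0.261,0.021,0.055,0,0,0,0],[0.261,0.021,0.055,0,0,0,0]]'
python3 -m inch '[[0,0,0,0,0,0,0.3],[0,0,0,0,0,0,0.6],[0,0,0,0,0,0,1],[0,0,0,0,0,0,1],[0,0,0,0,0,0,1]]'
python3 -m inch '[[0,0,-0.2,0,0,0,1],[0,0,-0.5,0,0,0,1],[0,0,-0.9,0,0,0,1],[0,0,-0.9,0,0,0,1],[0,0,-0.9,0,0,0,1],[0,0,-0.9,0,0,0,1],[0,0,-0.9,0,0,0,1]]'
python3 - <<'E'
from h import *
w=grab('wrist','wfin.png'); W=cloud(w)
q=W[(W[...,2]>.14)&(W[...,2]<.175)&(W[...,0]<.5)]; q=q[(q[:,1]>.15)&(q[:,1]<.38)]; rect(q,'handle')
E
```

```text
clock: 64.0
position: [0.3946, 0.2668, 0.1508]
tool_rot: [-3.141, 0.0, 2.79]
force: [-0.0, -0.4, -5.8]
grip_width: 0.0205
finger_force: 108.2
clock: 64.62
position: [0.3946, 0.2669, 0.1508]
tool_rot: [3.142, 0.0, 2.79]
force: [-0.6, 0.0, -0.3]
grip_width: 0.0857
finger_force: 0.0
clock: 65.5
position: [0.3943, 0.2666, 0.3299]
tool_rot: [-3.14, -0.0, 2.79]
force: [0.4, -0.6, -0.5]
grip_width: 0.0853
finger_force: 0.0
handle n 3383 c [392.9 266. ] wh [ 22.1 101.7] ang 69.6 z 162.2
```

View pics/wfin.png

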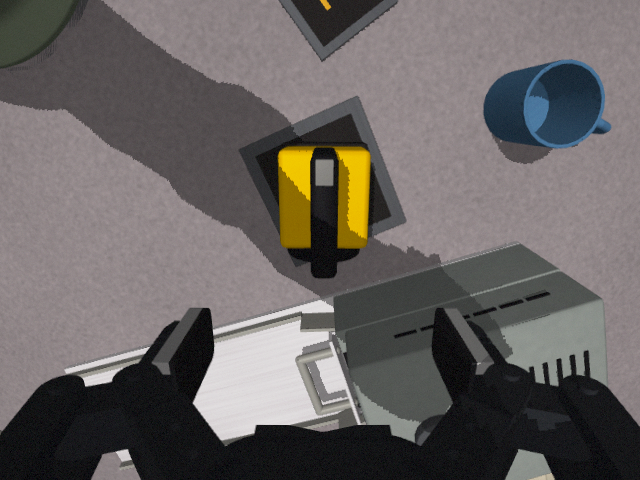

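The lamp stands upright mid-plate, with its handle spanning (323,150) to (323,275). The tray is still home, its handle at (320,380), and the arm is clear of everything. Handing in.

```bash
python3 -c "
from workcell import bot
print(bot.job_done())"
```

```text
the job is handed in; nothing more can be done
None
```

The job is handed in, with no verdict returned: the lamp stands upright in the middle of its plate (reset after two shifts), all four packs were seated against the contact bar before the slide, the tray is fully home, and the start button was pressed right down and let go.

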